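Pull-check the dowels of a gauging fixture

TASK

Pull-check the dowels in the fixture. First lift only the top green tray off the nested stack, leaving the others nested, and set it squarely inside the yellow outline. Then, working along the row from the end with the red bar, tug each dowel straight up with about 10 N for about two seconds (never 20 N): leave those that hold fully home, and put each one that comes out into that tray, which must finish squarely in its outline; leave any blanking plug and the other tools where they are.

Things in the scene. Friction and masses are not known exactly. Their poses are not given: they have to be found in the camera images.
- fixture: Dowel check fixture, fixed: white round foot 150 mm across, 28 mm high, carrying a block 52 mm (x) by 206 mm (y) with its top 58 mm above the table. Origin: centre of its underside. Four sockets (black sleeves 30 x 40 mm) along its y axis at y = +72 (place 1), +24 (2), -24 (3), -72 mm (4), x = 0, bottoms 36 mm above the table. A red bar marks the place 1 end (+y).
- tray1: Top green tray of the nested stack; loose, about 80 g, open on top, 32 mm high. Origin: centre of its underside, z up. Wide upper part 60 mm (x) by 90 mm (y) outside, straight 3 mm walls, from 14 to 32 mm above the origin; below that narrower: 50 x 80 mm outside, 45 x 75 mm inside, floor 3 mm thick.
- tray1_seam (a point): Centre of tray1 at the height of its shoulder, 14 mm above its origin. In the stack the shoulder rests on the rim of the tray below, which is equally wide, so fingers closed across the 60 mm width that reach below this height grip the next tray too. The lower part sits 14 mm deep inside the next tray with about 2 mm of play all round.
- tray2: Second tray of the stack, same shape; its origin is 18 mm below that of tray1 at the start. To stay nested in tray3.
- tray3: Lowest tray of the stack, same shape, loose on a 4 mm cork pad; its origin is 18 mm below that of tray2.
- spot: Fixed white plate 90 mm (x) by 120 mm (y), 4 mm thick, with a yellow 64 x 94 mm outline where the reject tray belongs, its long side along the long side of the plate. Origin: centre of its underside; the top face is 4 mm above it.
- place1 (a point): Mouth of socket 1, at the fixture's top face (58 mm up). The dowels look alike; their heads stand 14 to 32 mm above this face. A sound dowel lifts the black spring sleeve around it: after 0.5 mm of play it gives 1 mm for every 2 N (5.5 mm at 10 N) and goes back home when let down. A faulty one slides straight out against its weight alone.
- driver: Bystander: loose screwdriver, origin at its underside, lying along x.
- jar: Bystander: small jar, 48 mm across, 55 mm high, origin at its underside.
- weight: Bystander: steel knob weight, 38 mm across, 52 mm high, origin at its underside.
- spanner: Bystander: loose spanner, lying along x.
- clampblock: Bystander, fixed: black block 45 x 60 mm, with knurled knobs, 71 mm high, origin at its underside.
- dowel1a: Dowel in place 1: steel shank 10 mm across, 0 to 36 mm; knurled brass head 18 mm across, 36 to 54 mm; 60 g. Origin: centre of its foot, z along it to the head. At the start upright and fully home, foot on the socket's bottom. Exactly one of dowel1a and dowel1b is present; sound or faulty: only pulling tells. It obeys place1's note.
- dowel1b: Dowel in place 1: steel shank 10 mm across, 0 to 36 mm; knurled brass head 18 mm across, 36 to 54 mm; 60 g. Origin: centre of its foot, z along it to the head. At the start upright and fully home, foot on the socket's bottom. Exactly one of dowel1a and dowel1b is present; sound or faulty: only pulling tells. It obeys place1's note.
- dowel2a: Dowel in place 2: steel shank 10 mm across, 0 to 36 mm; knurled brass head 18 mm across, 36 to 54 mm; 60 g. Origin: centre of its foot, z along it to the head. At the start upright and fully home, foot on the socket's bottom. Exactly one of dowel2a and dowel2b is present; sound or faulty: only pulling tells. It obeys place1's note.
- dowel2b: Dowel in place 2: steel shank 10 mm across, 0 to 36 mm; knurled brass head 18 mm across, 36 to 54 mm; 60 g. Origin: centre of its foot, z along it to the head. At the start upright and fully home, foot on the socket's bottom. Exactly one of dowel2a and dowel2b is present; sound or faulty: only pulling tells. It obeys place1's note.
- dowel3a: Dowel in place 3: steel shank 10 mm across, 0 to 36 mm; knurled brass head 18 mm across, 36 to 54 mm; 60 g. Origin: centre of its foot, z along it to the head. At the start upright and fully home, foot on the socket's bottom. Exactly one of dowel3a and dowel3b is present; sound or faulty: only pulling tells. It obeys place1's note.
- dowel3b: Dowel in place 3: steel shank 10 mm across, 0 to 36 mm; knurled brass head 18 mm across, 36 to 54 mm; 60 g. Origin: centre of its foot, z along it to the head. At the start upright and fully home, foot on the socket's bottom. Exactly one of dowel3a and dowel3b is present; sound or faulty: only pulling tells. It obeys place1's note.
- dowel4a: Dowel in place 4: steel shank 10 mm across, 0 to 36 mm; knurled brass head 18 mm across, 36 to 54 mm; 60 g. Origin: centre of its foot, z along it to the head. At the start upright and fully home, foot on the socket's bottom. At most one of dowel4a, dowel4b is present, else the place is blanked off; sound or faulty: only pulling tells. It obeys place1's note.
- dowel4b: Dowel in place 4: steel shank 10 mm across, 0 to 36 mm; knurled brass head 18 mm across, 36 to 54 mm; 60 g. Origin: centre of its foot, z along it to the head. At the start upright and fully home, foot on the socket's bottom. At most one of dowel4a, dowel4b is present, else the place is blanked off; sound or faulty: only pulling tells. It obeys place1's note.
- plug4: Flat white blanking plug, 18 mm across, 4 mm high above the fixture's top face, in place 4 when that place has no dowel; not to be tested, stays where it is. Origin: centre of its foot on the socket's bottom.
There are look-alikes about, which are no part of the job. Leave any purple look-alike of the tray2 alone.

How it is judged:
By the outcome, as a careful person would: the job done as asked, in the order asked, and still so for the second after the job is handed in, with the robot touching nothing.
Of dowel1a, dowel1b only 1 to 1 are there at a start; the rules pass over those that are not, and their reading is None.
Of dowel2a, dowel2b only 1 to 1 are there at a start; the rules pass over those that are not, and their reading is None.
Of dowel3a, dowel3b only 1 to 1 are there at a start; the rules pass over those that are not, and their reading is None.
Of dowel4a, dowel4b, plug4 only 1 to 1 are there at a start; the rules pass over those that are not, and their reading is None.
At some moment in a run one of tray1 may be knocked a few centimetres aside while the robot is not near it.
Once in a run the grip may slacken for a moment while it holds something.
It also fails if it takes over 210 s, if anything falls off the work surface, if the arm or the gripper's body presses on something with over 40 N, if the wrist force passes 120 N, or if a joint passes its speed limit or range.

ROBOT

A 6-joint arm with a two-finger parallel gripper is mounted at the origin on the work surface. World frame = base frame: x ahead of the robot, y to its left, z up, the work surface at z = 0. Lengths are in m, angles in degrees, forces in N, time in s.
With the tool pointing down it reaches from about 0.35 to 0.875 m from the base axis. Payload 4.2 kg.
Tool frame: the origin (TCP) lies on the centre line of the jaws, within the pads' length; the fingertips stand tip_reach ahead of it and the grasp point (between the pads) is the TCP (tip_reach is the distance from the TCP to the fingertips, in m); z points along the fingers, y is the line along which they close (so a half turn about z gives the same grasp; the last joint's range is limited). The gripper opens to 87 mm and grips with 3 to 60 N. Pads are 19 mm wide; open, the fingers measure 117 mm over their backs; the gripper's body (75 mm by 190 mm) begins 51 mm behind the grasp point.
Start: joints at [91.478, 22.042, 0.453, 0, -68.411, -14.817], TCP at [0.144, 0.608, 0.242] pointing down, gripper open.
Joint ranges: [-179.83, 179.83], [-69.29, 118.12], [-61.27, 80.66], [-181.25, 117.63], [-171.15, -9.14], [-177.46, 177.46]. Speed limits (degrees/s): [159.86, 159.86, 180, 180, 180, 180].

INTERFACE

Orientations are given as a 3x3 rotation matrix whose columns are the frame's x, y, z axes.
In Python, from station import sense, capture, finish_job, tip_reach gives the robot as it stands.
- The arm moves only by the tool arm_command, never from a script. Its argument "deltas" is a list of rows, each a list of 7 numbers: the turn, a rotation vector about the tool's x, y, z in rad, then the shift along the tool's x, y, z in cm, then the closure, from -1 (fully open) to 1 (shut), so that 0 is half open. In form: [[rx, ry, rz, dx, dy, dz, hand], ...]. A call has 1 to 8 rows; each row is the pose to reach, as a shift and turn from the pose commanded when the call began, along the tool's axes at that moment; what a row does not reach only later rows make up. A row lasts 1/12 s, in which the tool goes at most 41.7 mm and 7.16 degrees, less where a joint would pass 70% of its speed; a pose out of reach is approached as far as the arm can. A call with a gripper value outside its range is refused whole. The fingers move at their own pace and stop on an object; the grip force is fixed at half the most. Time passes only in rows, so rows that repeat a pose let the fingers close. It gives the time, the measured TCP pose, the force, the opening and the grip force at its end, in the units of the state.
- sense(): the state, without advancing time (a new reading comes with each control period).
- capture(name): name is "scene" or "side" or "wrist"; returns a dict with "pixels" (480x640x3 uint8, blue, green, red), "fovy" (degrees; the focal length in pixels is half the picture's height over the tangent of half this angle, whatever the lens; pixels are square), "cx", "cy" (the principal point, pixels), "rvec" (rotation vector, rad) and "tvec" (3), from world to camera coordinates, as OpenCV has them. Camera axes: x right, y down, z forward; pixel columns grow to the right and rows downward; lengths in m; the calibration is good to about 2 mm. A picture is of the moment at which its call begins. There is no depth.
- finish_job(): hands the job in; it is judged then, once.
The state is a dict: "time_s": time; "joints": joint angles; "joint_velocities": joint speeds; "effort": joint torques, N m; "tcp_pos": TCP position; "ee_rot": TCP orientation; "wrist_force": force on the tool from outside, world axes, zero at the start; "moment": the same for the moment, N m; "gripper_width": opening from 0.0 (shut) to 1.0 (fully open); "gripper_force": force on a finger pad.
Only numpy, scipy, OpenCV 4.12 (cv2) and the standard library are available. Lean on these libraries where they do the work, as an engineer would, in place of code of your own. Each camera call takes 0.05 s, during which the arm holds its last target. There are 200 camera calls.

## Working session

There is one attempt and no reset: what is moved stays moved. The work goes in short steps, Python scripts to look and compute and a tool call to move; the robot and the scene stay as the last step left them, time stands still between calls to the robot, and variables do not carry over. Pictures are saved under pics/ and viewed, at most 14 in all, crops included, and the job is handed in when it is done.

Besides the shell and the picture viewer there is one more tool, called after "Emit:" as name([rows], argument=value, ...), one row to a line, values as JSON. arm_command: Moves the arm, as the interface text tells. Its arguments: {"type":"object","properties":{"deltas":{"type":"array"}},"required":["deltas"]}

```bash
mkdir -p pics
cat > h.py <<'E'
import numpy as np,cv2
from station import sense,capture,finish_job,tip_reach
def K(c):
    f=240/np.tan(np.radians(c["fovy"])/2); return np.array([[f,0,c["cx"]],[0,f,c["cy"]],[0,0,1]])
def ray(c,u,v):
    R=cv2.Rodrigues(np.array(c["rvec"],float))[0]; t=np.array(c["tvec"],float).ravel()
    return -R.T@t, R.T@np.linalg.inv(K(c))@np.array([u,v,1.])
def plane(c,u,v,z):
    o,d=ray(c,u,v); return o+d*(z-o[2])/d[2]
def proj(c,P):
    return cv2.projectPoints(np.array(P,float).reshape(-1,3),np.array(c["rvec"],float),np.array(c["tvec"],float),K(c),None)[0].reshape(-1,2)
def shot(cam,name):
    c=capture(cam); cv2.imwrite(f"pics/{name}.png",c["pixels"]); np.save(f"pics/{name}.npy",c,allow_pickle=True); return c
def load(name): return np.load(f"pics/{name}.npy",allow_pickle=True).item()
def delta(target,R=None):
    s=sense(); return np.round(np.array(s["ee_rot"]).T@(np.array(target)-np.array(s["tcp_pos"]))*100,2)
E
python3 - <<'E'
from h import *
s=sense();print(s,tip_reach)
for n in("scene","side","wrist"):
    c=shot(n,n+"0");print(n,c["fovy"],ray(c,320,240))
E
```

```text
{'time_s': 0.0, 'joints': array([ 9.14775172e+01,  2.20911429e+01,  3.81151221e-01, -3.04021515e-02,
       -6.84105406e+01, -1.48162992e+01]), 'joint_velocities': array([ 0.02966729,  0.02354201,  0.10275896,  0.08064359, -0.00170888,
       -0.02865797]), 'effort': array([ 2.56951290e-05, -3.90667677e+01,  1.87406552e+01,  4.21982333e+00,
        1.09104003e-02, -2.00850932e-04]), 'tcp_pos': array([0.14403903, 0.60760903, 0.24046124]), 'ee_rot': array([[ 9.72977766e-01, -2.30898406e-01, -4.38986104e-04],
       [-2.30898815e-01, -9.72975468e-01, -2.11565778e-03],
       [ 6.13792992e-05,  2.15984936e-03, -9.99997666e-01]]), 'wrist_force': array([ 0.1251998 , -0.02952941,  0.14407685]), 'moment': array([-0.00977919, -0.03864467,  0.01829184]), 'gripper_force': 0.0, 'gripper_width': 0.9989054503909028} 0.019
scene 46.71077568151002 (array([1.13842578, 0.3987702 , 0.9828211 ]), array([-0.49337842, -0.35832458, -0.79272083]))
side 48.20909629474711 (array([-0.04431954, -0.63314754,  0.54461852]), array([ 0.59867285,  0.63563069, -0.48749483]))
wrist 71.18019282762553 (array([0.20856233, 0.59135194, 0.38286407]), array([-0.22172012,  0.03411431, -0.97486229]))
```

View pics/scene0.png

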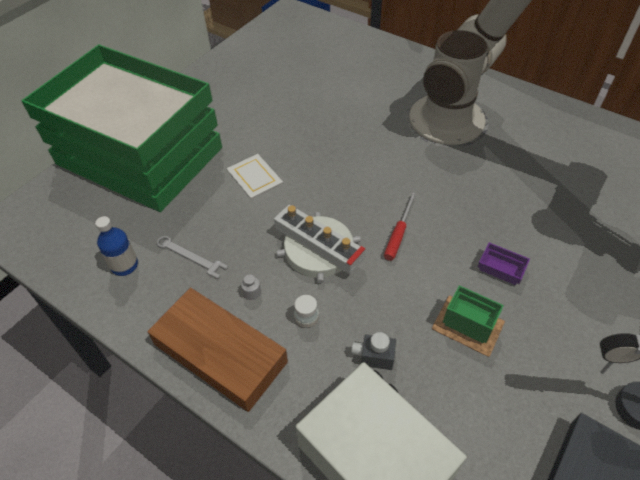

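View pics/side0.png

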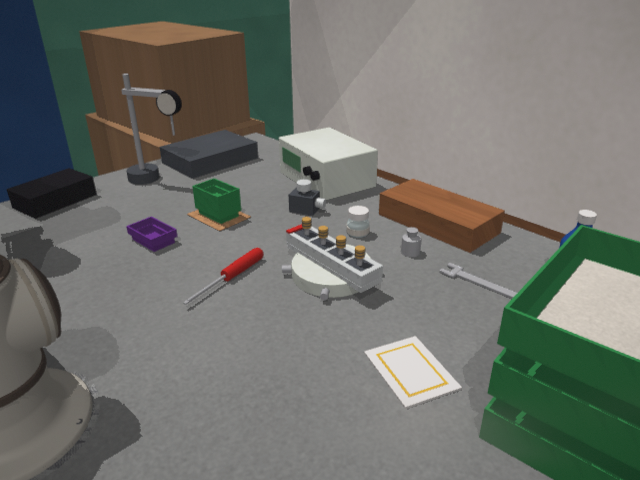

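All four places show brass heads (scene heads near (292,210), (309,221), (327,232), (346,243), with the red bar at (355,256)). The small stack is at (473,315) and the outline plate at (254,175). The large green stack and the purple tray are look-alikes.

Run:
```python
from h import *
def blobs(c,lo,hi,box,amin=15):
    h=cv2.cvtColor(c["pixels"],cv2.COLOR_BGR2HSV);m=cv2.inRange(h,lo,hi)
    k=np.zeros_like(m);x0,y0,x1,y1=box;k[y0:y1,x0:x1]=255;m&=k
    return [q for q in cv2.findContours(m,cv2.RETR_EXTERNAL,cv2.CHAIN_APPROX_NONE)[0] if cv2.contourArea(q)>=amin]
def ctr(q): M=cv2.moments(q);return M["m10"]/M["m00"],M["m01"]/M["m00"]
S=load("scene0");D=load("side0")
for n,c,bg,br,bo,by in(("scene",S,(430,280,520,350),(340,235,375,275),(270,195,370,260),(220,150,290,200)),("side",D,(185,170,250,225),(280,220,305,240),(295,210,375,270),(355,330,465,410))):
    print(n)
    for q in blobs(c,(45,80,20),(85,255,255),bg,100):
        a=cv2.approxPolyDP(cv2.convexHull(q),3,True)[:,0]; print("green",a.tolist(),[np.round(plane(c,*p,.072)[:2],3).tolist() for p in a])
    for q in blobs(c,(10,100,60),(28,255,255),bo,10): print("head",np.round(ctr(q)),cv2.contourArea(q),np.round(plane(c,*ctr(q),.082)[:2],4))
    for q in blobs(c,(0,150,60),(6,255,255),br,10): print("red",ctr(q),np.round(plane(c,*ctr(q),.058)[:2],4))
    for q in blobs(c,(15,60,80),(35,255,255),by,30):
        P=np.array([plane(c,*p,.004)[:2] for p in q[:,0]],np.float32); r=cv2.minAreaRect(P*1000);print("outline",r)
```

```text
scene
green [[459, 286], [502, 305], [485, 341], [445, 324], [447, 307]] [[0.513, 0.273], [0.506, 0.359], [0.594, 0.364], [0.603, 0.289], [0.568, 0.276]]
head [346. 241.] 36.0 [0.5514 0.0369]
head [327. 230.] 31.0 [ 0.5486 -0.011 ]
head [309. 219.] 30.0 [ 0.5456 -0.0592]
head [291. 209.] 30.0 [ 0.5434 -0.1075]
red (355.38850574712643, 255.18160919540227) [0.5544 0.0633]
outline ((452.9224548339844, -294.28436279296875), (93.88280487060547, 63.74863052368164), 69.35322570800781)
side
green [[192, 186], [213, 178], [238, 188], [238, 215], [221, 223], [200, 213]] [[0.502, 0.359], [0.561, 0.365], [0.568, 0.278], [0.49, 0.17], [0.446, 0.164], [0.441, 0.23]]
head [359. 251.] 90.0 [ 0.5444 -0.1054]
head [340. 245.] 14.0 [ 0.5373 -0.0669]
head [340. 238.] 45.0 [ 0.5545 -0.0506]
head [323. 230.] 47.0 [ 0.5545 -0.0049]
head [306. 220.] 45.5 [0.5574 0.0443]
red (294.59176029962543, 228.64794007490633) [0.5491 0.0683]
outline ((452.00946044921875, -294.6312255859375), (94.75830078125, 65.13642883300781), 69.43224334716797)
```

View pics/wrist0.png

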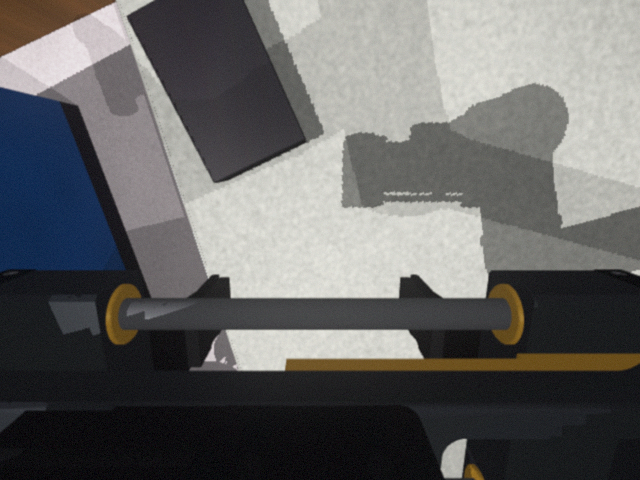

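The wrist view shows only the table and a dark box at (215,80); the targets are out of view. The measured sizes match the notes: outline 94x64, dowel spacing 48 mm.

```bash
cat >> h.py <<'E'
from scipy.spatial.transform import Rotation as Ro
def go(x,y,z,yaw):
    "tool y axis along world angle yaw (deg), tool down: rotvec + shift cm"
    a=np.radians(yaw);ty=np.array([np.cos(a),np.sin(a),0]);tz=np.array([0,0,-1.]);R=np.c_[np.cross(ty,tz),ty,tz]
    s=sense();R0=np.array(s["ee_rot"]);r=Ro.from_matrix(R0.T@R).as_rotvec()
    print("delta",np.round(r,3),np.round(R0.T@(np.array([x,y,z])-s["tcp_pos"])*100,2),"turn",np.degrees(np.linalg.norm(r)).round(1),"t",round(s["time_s"],2))
E
python3 - <<'E'
from h import *
S=load("scene0");D=load("side0")
print(plane(S,635,405,0),plane(D,143,176,0), plane(D,170,103,.2))
go(.537,.3187,.24,185)
E
```

```text
[0.51693667 0.63470014 0.        ] [0.52733899 0.65993837 0.        ] [0.58994331 0.57326024 0.2       ]
delta [ 1.000e-03 -1.000e-03  1.251e+00] [44.9  19.05  0.11] turn 71.7 t 0.15
```

Emit:
arm_command([
  [0, 0, 0.12, 4, 1.1, 0, -1],
  [0, 0, 0.24, 8, 2.2, 0, -1],
  [0, 0, 0.36, 12, 3.2, 0, -1],
  [0, 0, 0.48, 16, 4.2, 0, -1],
  [0, 0, 0.6, 20, 5.2, 0, -1],
  [0, 0, 0.72, 24, 6.2, 0, -1],
  [0, 0, 0.84, 27, 7.1, 0, -1],
  [0, 0, 0.9, 28, 7.3, 0, -1],
])

```text
time_s: 0.82
tcp_pos: [0.403, 0.4697, 0.2411]
ee_rot: [[0.416, -0.91, -0.0], [-0.91, -0.416, -0.001], [0.001, 0.001, -1.0]]
wrist_force: [-0.3, 1.0, -0.5]
gripper_width: 0.997
gripper_force: 0.0
```

Run:
```python
from h import *
go(.537,.399,.24,185)
```

```text
delta [ 0.001 -0.001  0.341] [12.   -9.25  0.11] turn 19.6 t 0.82
```

Emit:
arm_command([
  [0, 0, 0.1, 3, -2.3, 0, -1],
  [0, 0, 0.2, 6, -4.6, 0, -1],
  [0, 0, 0.3, 9, -7, 0, -1],
  [0, 0, 0.34, 12, -9.2, 0, -1],
  [0, 0, 0.34, 12, -9.2, 0, -1],
  [0, 0, 0.34, 12, -9.2, 0, -1],
])

```text
time_s: 1.32
tcp_pos: [0.5353, 0.4013, 0.2403]
ee_rot: [[0.095, -0.996, -0.001], [-0.996, -0.094, -0.001], [0.001, 0.001, -1.0]]
wrist_force: [-0.3, 0.0, 0.6]
gripper_width: 1.0
gripper_force: 0.0
```

Run:
```python
from h import *
shot("wrist","w1")
```

```text
(no output)
```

View pics/w1.png

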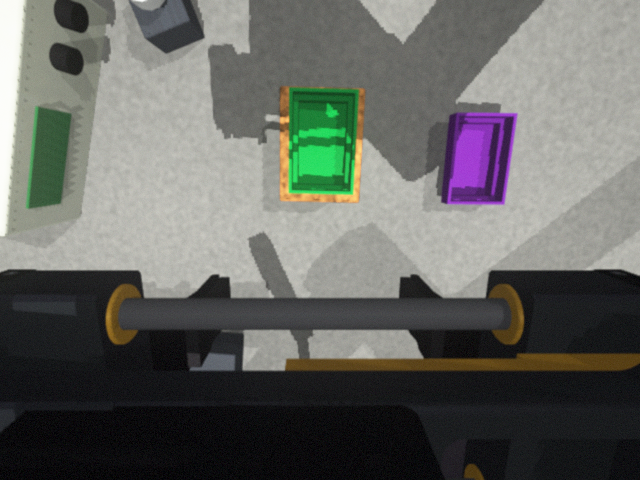

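The tray rim is fully visible, spanning about (288,88) to (358,194). I'll measure it at its rim height.

Run:
```python
from h import *
c=load("w1");h=cv2.cvtColor(c["pixels"],cv2.COLOR_BGR2HSV);m=cv2.inRange(h,(45,80,20),(85,255,255));m[:,:200]=0;m[260:]=0
q=max(cv2.findContours(m,0,1)[0],key=cv2.contourArea)
P=np.array([plane(c,*p,.072)[:2] for p in q[:,0]],np.float32)*1000
print(cv2.minAreaRect(P),cv2.approxPolyDP(cv2.convexHull(q),3,True)[:,0].tolist(),[np.round(p).tolist() for p in cv2.approxPolyDP(cv2.convexHull(P),4,True)[:,0]])
go(.537,.319,.16,185)
```

```text
((536.3108520507812, 316.5168151855469), (59.29429626464844, 89.78273010253906), 4.119195938110352) [[290, 87], [358, 90], [352, 194], [289, 192]] [[568.0, 274.0], [562.0, 363.0], [505.0, 359.0], [510.0, 271.0]]
delta [ 0.001 -0.001  0.009] [8.3  0.51 8.07] turn 0.5 t 1.37
```

Emit:
arm_command([
  [0, 0, 0.02, 3, 0.2, 3, -1],
  [0, 0, 0.02, 6, 0.4, 6, -1],
  [0, 0, 0.02, 8.45, 0.55, 9, -1],
  [0, 0, 0.02, 8.45, 0.55, 12, -1],
  [0, 0, 0.02, 8.45, 0.55, 13.5, -1],
  [0, 0, 0.02, 8.45, 0.55, 14, -1],
  [0, 0, 0.02, 8.45, 0.55, 14, -1],
  [0, 0, 0.02, 8.45, 0.55, 14, -1],
])

```text
time_s: 2.03
tcp_pos: [0.5368, 0.3197, 0.1027]
ee_rot: [[0.08, -0.997, 0.002], [-0.997, -0.08, 0.001], [-0.001, -0.002, -1.0]]
wrist_force: [-0.2, 0.2, 0.9]
gripper_width: 1.002
gripper_force: 0.0
```

Run:
```python
from h import *
go(.5365,.3175,.077,184.3)
```

```text
delta [-0.002  0.001  0.005] [0.21 0.05 2.57] turn 0.3 t 2.03
```

Emit:
arm_command([
  [0, 0, 0, 0.2, 0.05, 1.2, -1],
  [0, 0, 0, 0.2, 0.05, 2.2, -1],
  [0, 0, 0, 0.2, 0.05, 2.5, -1],
  [0, 0, 0, 0.2, 0.05, 2.5, -1],
  [0, 0, 0, 0.2, 0.05, 2.5, -1],
])

```text
time_s: 2.45
tcp_pos: [0.5367, 0.3166, 0.077]
ee_rot: [[0.078, -0.997, 0.001], [-0.997, -0.078, 0.0], [-0.0, -0.001, -1.0]]
wrist_force: [0.1, -0.5, 1.0]
gripper_width: 1.002
gripper_force: 0.0
```

Run:
```python
from h import *
go(.5365,.3175,.077,184.3)
```

```text
delta [-0.001  0.     0.003] [-0.09  0.01  0.  ] turn 0.2 t 2.45
```

Emit:
arm_command([
  [0, 0, 0, 0, 0, 0, 1],
  [0, 0, 0, 0, 0, 0, 1],
  [0, 0, 0, 0, 0, 0, 1],
  [0, 0, 0, 0, 0, 0, 1],
  [0, 0, 0, 0, 0, 0, 1],
  [0, 0, 0, 0, 0, 0, 1],
])

```text
time_s: 2.95
tcp_pos: [0.5365, 0.3162, 0.0767]
ee_rot: [[0.078, -0.997, 0.0], [-0.997, -0.078, 0.0], [-0.0, -0.0, -1.0]]
wrist_force: [0.1, 0.3, 0.2]
gripper_width: 0.682
gripper_force: 30.0
```

Emit:
arm_command([
  [0, 0, 0, 0, 0, -0.3, 1],
  [0, 0, 0, 0, 0, -0.6, 1],
  [0, 0, 0, 0, 0, -1.0, 1],
  [0, 0, 0, 0, 0, -1.5, 1],
  [0, 0, 0, 0, 0, -2, 1],
  [0, 0, 0, 0, 0, -2.5, 1],
  [0, 0, 0, 0, 0, -3, 1],
  [0, 0, 0, 0, 0, -3, 1],
])

```text
time_s: 3.62
tcp_pos: [0.5371, 0.3167, 0.1082]
ee_rot: [[0.078, -0.997, 0.002], [-0.997, -0.078, 0.002], [-0.001, -0.002, -1.0]]
wrist_force: [0.9, 1.0, -0.2]
gripper_width: 0.686
gripper_force: 30.0
```

Run:
```python
from h import *
s=sense();print(s["gripper_width"],s["gripper_force"],s["wrist_force"])
c=shot("scene","s1");d=shot("side","d1")
cv2.imwrite("pics/lift.png",np.hstack([cv2.resize(c["pixels"][220:380,400:540],(400,457)),cv2.resize(d["pixels"][130:250,160:265],(400,457))]))
```

```text
0.6859914959602793 29.976713955402374 [ 0.87947777  0.97984912 -0.20678453]
```

View pics/lift.png

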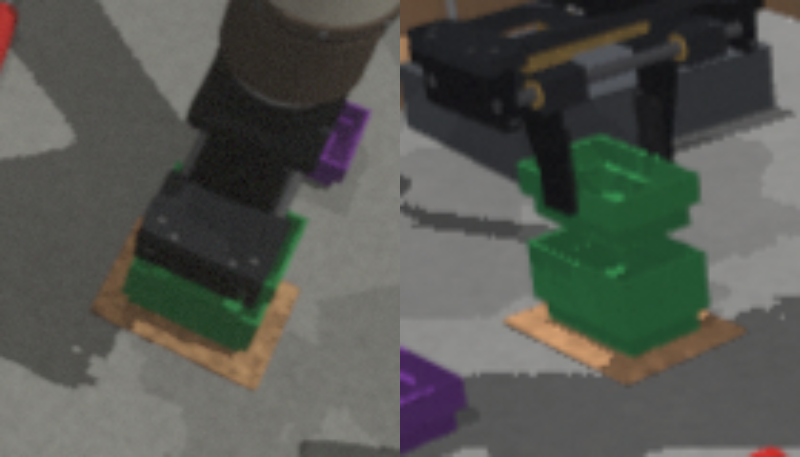

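Only the top tray came up; the lower two stay nested on the cork. Next I carry it to a viewpoint short of the outline.

Run:
```python
from h import *
go(.489,-.20,.24,159.4)
```

```text
delta [-0.     0.001  0.437] [ 51.09   8.75 -13.34] turn 25.1 t 3.72
```

Emit:
arm_command([
  [0, 0, 0, 0.5, 0, -3, 1],
  [0, 0, 0, 2, 0.3, -6.5, 1],
  [0, 0, 0.05, 4.5, 0.8, -9.5, 1],
  [0, 0, 0.1, 7.5, 1.3, -12, 1],
  [0, 0, 0.15, 11, 1.9, -13.3, 1],
  [0, 0, 0.2, 15, 2.5, -13.3, 1],
  [0, 0, 0.25, 19, 3.2, -13.3, 1],
  [0, 0, 0.25, 22, 3.8, -13.3, 1],
])

```text
time_s: 4.38
tcp_pos: [0.5146, 0.0914, 0.2397]
ee_rot: [[-0.174, -0.985, -0.0], [-0.985, 0.174, 0.0], [-0.0, 0.0, -1.0]]
wrist_force: [0.0, 0.5, -0.4]
gripper_width: 0.687
gripper_force: 30.0
```

Run:
```python
from h import *
go(.489,-.20,.24,159.4);s=sense();print(s["gripper_width"],s["gripper_force"])
```

```text
delta [ 0.    -0.     0.185] [29.14 -2.54 -0.03] turn 10.6 t 4.38
0.6870166089387842 29.979208409786224
```

Emit:
arm_command([
  [0, 0, 0.04, 3.7, -0.3, 0, 1],
  [0, 0, 0.08, 7.5, -0.6, 0, 1],
  [0, 0, 0.12, 11.5, -1, 0, 1],
  [0, 0, 0.16, 15.5, -1.4, 0, 1],
  [0, 0, 0.185, 19.5, -1.8, 0, 1],
  [0, 0, 0.185, 23.5, -2.2, 0, 1],
  [0, 0, 0.185, 27, -2.4, 0, 1],
  [0, 0, 0.185, 29.1, -2.5, 0, 1],
])

```text
time_s: 5.05
tcp_pos: [0.4895, -0.2, 0.2392]
ee_rot: [[-0.352, -0.936, -0.001], [-0.936, 0.352, -0.0], [0.0, 0.001, -1.0]]
wrist_force: [0.2, 0.5, -0.0]
gripper_width: 0.689
gripper_force: 30.0
```

Emit:
arm_command([
  [0, 0, 0, 0, 0, 0, 1],
  [0, 0, 0, 0, 0, 0, 1],
  [0, 0, 0, 0, 0, 0, 1],
])

```text
time_s: 5.3
tcp_pos: [0.4903, -0.1969, 0.2393]
ee_rot: [[-0.35, -0.937, -0.001], [-0.937, 0.35, 0.0], [-0.0, 0.001, -1.0]]
wrist_force: [-0.0, -0.2, -0.6]
gripper_width: 0.687
gripper_force: 30.0
```

```bash
cat >> h.py <<'E'
def outline(c,z=.004):
    h=cv2.cvtColor(c["pixels"],cv2.COLOR_BGR2HSV);m=cv2.inRange(h,(18,60,80),(35,255,255));m[260:]=0
    q=max(cv2.findContours(m,0,1)[0],key=cv2.contourArea)
    P=np.array([plane(c,*p,z)[:2] for p in q[:,0]],np.float32)*1000
    return cv2.minAreaRect(P)
E
python3 - <<'E'
from h import *
c=shot("wrist","w2");print(outline(c)); s=sense();print(s["gripper_width"],s["tcp_pos"]);go(.452,-.2957,.12,159.4)
E
```

```text
((452.4080810546875, -296.0120544433594), (94.40151977539062, 64.6352310180664), 69.45442962646484)
0.689400223239308 [ 0.49047573 -0.19645855  0.23936771]
delta [0.    0.    0.003] [10.64  0.14 11.94] turn 0.2 t 5.35
```

View pics/w2.png

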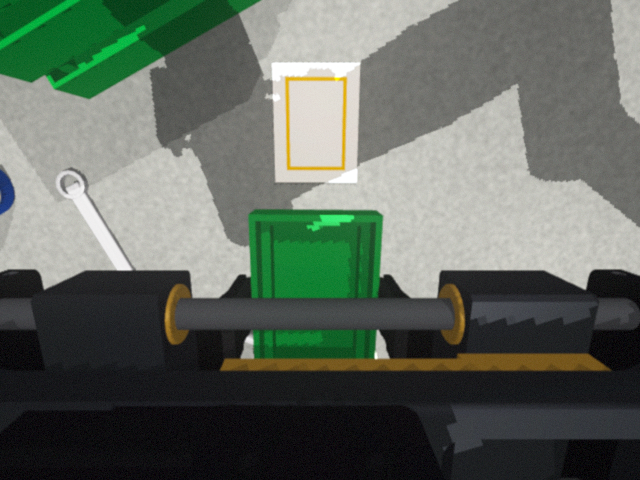

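The outline is at (316,123) and the tray's front edge at row ~211, columns 250–382. I'll compute the tray's offset in the hand from that edge.

Run:
```python
from h import *
c=load("w2");s=sense();R=np.array(s["ee_rot"])
for u,v in((250,211),(382,211)): print(R.T@(plane(c,u,v,s["tcp_pos"][2]-.005)-s["tcp_pos"])*1000)
go(.4525-.0005,-.2952-.0012,.065,159.4)
```

```text
[ 46.93942082 -28.87982597   4.98146009]
[46.92067043 29.28798507  5.00425661]
delta [0.    0.    0.003] [10.71  0.11 17.44] turn 0.2 t 5.35
```

Emit:
arm_command([
  [0, 0, 0, 3.3, 0, 1, 1],
  [0, 0, 0, 6.5, 0.1, 3, 1],
  [0, 0, 0, 9.5, 0.1, 5.5, 1],
  [0, 0, 0, 10.6, 0.1, 9, 1],
  [0, 0, 0, 10.6, 0.1, 13, 1],
  [0, 0, 0, 10.6, 0.1, 16, 1],
  [0, 0, 0, 10.6, 0.1, 17.4, 1],
  [0, 0, 0, 10.6, 0.1, 17.4, 1],
])

```text
time_s: 6.02
tcp_pos: [0.4504, -0.2942, 0.0618]
ee_rot: [[-0.349, -0.937, -0.008], [-0.937, 0.348, 0.003], [0.0, 0.009, -1.0]]
wrist_force: [-0.2, 0.9, -0.2]
gripper_width: 0.689
gripper_force: 30.0
```

Emit:
arm_command([
  [0, 0, 0, 0, 0, 0, 1],
  [0, 0, 0, 0, 0, 0, 1],
  [0, 0, 0, 0, 0, 0, 1],
])

```text
time_s: 6.27
tcp_pos: [0.4541, -0.296, 0.0674]
ee_rot: [[-0.348, -0.937, 0.004], [-0.937, 0.348, -0.001], [-0.0, -0.004, -1.0]]
wrist_force: [0.6, 0.3, 0.0]
gripper_width: 0.687
gripper_force: 30.0
```

Run:
```python
from h import *
go(.4522,-.2957,.041,159.4);print(sense()["gripper_width"])
```

```text
delta [-0.004  0.     0.004] [0.04 0.2  2.64] turn 0.3 t 6.27
0.6866718837589458
```

Emit:
arm_command([
  [0, 0, 0.002, 0.05, 0.1, 0.6, 1],
  [0, 0, 0.004, 0.05, 0.1, 1.2, 1],
  [0, 0, 0.004, 0.05, 0.1, 1.7, 1],
  [0, 0, 0.004, 0.05, 0.1, 1.8, 1],
  [0, 0, 0.004, 0.05, 0.1, 1.8, 1],
  [0, 0, 0.004, 0.05, 0.1, 1.8, 1],
  [0, 0, 0.004, 0.05, 0.1, 1.8, 1],
  [0, 0, 0.004, 0.05, 0.1, 1.8, 1],
])

```text
time_s: 6.93
tcp_pos: [0.4516, -0.2963, 0.0477]
ee_rot: [[-0.353, -0.936, 0.0], [-0.936, 0.353, -0.0], [0.0, -0.0, -1.0]]
wrist_force: [0.6, -0.3, -0.7]
gripper_width: 0.686
gripper_force: 30.0
```

Run:
```python
from h import *
go(.4524,-.2957,.041,159.4);print(sense()["gripper_width"],sense()["wrist_force"])
```

```text
delta [-0.    -0.    -0.001] [-0.08 -0.06  0.67] turn 0.1 t 6.93
0.6856753387375917 [ 0.57216763 -0.32537619 -0.67856954]
```

Emit:
arm_command([
  [0, 0, 0, -0.05, -0.05, 0.2, 1],
  [0, 0, 0, -0.05, -0.05, 0.4, 1],
  [0, 0, 0, -0.05, -0.05, 0.6, 1],
  [0, 0, 0, -0.05, -0.05, 0.7, 1],
  [0, 0, 0, -0.05, -0.05, 0.7, 1],
  [0, 0, 0, -0.05, -0.05, 0.7, 1],
  [0, 0, 0, -0.05, -0.05, 0.7, 1],
])

```text
time_s: 7.52
tcp_pos: [0.452, -0.2958, 0.0407]
ee_rot: [[-0.353, -0.936, -0.0], [-0.936, 0.353, 0.0], [0.0, 0.0, -1.0]]
wrist_force: [-1.2, 1.9, 2.2]
gripper_width: 0.688
gripper_force: 30.0
```

Run:
```python
from h import *
go(.4524,-.2957,.0407,159.4);print(sense()["gripper_width"],sense()["wrist_force"])
```

```text
delta [ 0.    -0.    -0.001] [-0.03 -0.04  0.  ] turn 0.1 t 7.52
0.6883940865589969 [-1.16767208  1.91673829  2.17453829]
```

Emit:
arm_command([
  [0, 0, 0, 0, 0, 0, -0.6],
  [0, 0, 0, 0, 0, 0, -1],
  [0, 0, 0, 0, 0, 0, -1],
  [0, 0, 0, 0, 0, 0, -1],
  [0, 0, 0, 0, 0, -0.5, -1],
  [0, 0, 0, 0, 0, -1.5, -1],
  [0, 0, 0, 0, 0, -4, -1],
  [0, 0, 0, 0, 0, -7, -1],
])

```text
time_s: 8.18
tcp_pos: [0.4509, -0.2955, 0.1105]
ee_rot: [[-0.353, -0.935, -0.004], [-0.935, 0.353, 0.001], [0.0, 0.004, -1.0]]
wrist_force: [-0.3, -0.8, -0.1]
gripper_width: 0.997
gripper_force: 0.0
```

Emit:
arm_command([
  [0, 0, 0, -1, 0, -3, -1],
  [0, 0, 0, -3, 0, -6, -1],
  [0, 0, 0, -6, 0, -8.5, -1],
  [0, 0, 0, -9, 0, -11, -1],
  [0, 0, 0, -10, 0, -13, -1],
  [0, 0, 0, -10, 0, -13, -1],
  [0, 0, 0, -10, 0, -13, -1],
  [0, 0, 0, -10, 0, -13, -1],
])

```text
time_s: 8.85
tcp_pos: [0.4867, -0.2022, 0.2405]
ee_rot: [[-0.353, -0.935, -0.0], [-0.935, 0.353, 0.0], [-0.0, 0.001, -1.0]]
wrist_force: [0.3, -0.4, 0.4]
gripper_width: 0.999
gripper_force: 0.0
```

Run:
```python
from h import *
c=shot("wrist","w3");h=cv2.cvtColor(c["pixels"],cv2.COLOR_BGR2HSV);m=cv2.inRange(h,(45,80,20),(85,255,255));m[260:]=0;m[:,:220]=0;m[:40]=0
q=max(cv2.findContours(m,0,1)[0],key=cv2.contourArea)
P=np.array([plane(c,*p,.036)[:2] for p in q[:,0]],np.float32)*1000
print(cv2.minAreaRect(P)); print(outline(c)); print(sense()["tcp_pos"])
cv2.imwrite("pics/w3c.png",cv2.resize(c["pixels"][30:230,220:420],(600,600),interpolation=cv2.INTER_NEAREST))
```

```text
((452.8724365234375, -295.73846435546875), (89.7121810913086, 59.455841064453125), 68.8520736694336)Traceback (most recent call last):
  File "<stdin>", line 5, in <module>
  File "h.py", line 25, in outline
    q=max(cv2.findContours(m,0,1)[0],key=cv2.contourArea)
ValueError: max() iterable argument is empty
```

Run:
```python
from h import *
go(.554,.085,.26,176.8)
```

```text
delta [ 0.002  0.    -0.306] [-29.28   3.86  -2.01] turn 17.5 t 8.9
```

Emit:
arm_command([
  [0, 0, -0.04, -3.5, 0.5, -1, -1],
  [0, 0, -0.08, -7.4, 1, -2, -1],
  [0, 0, -0.13, -11.4, 1.5, -2, -1],
  [0, 0, -0.18, -15.4, 2, -2, -1],
  [0, 0, -0.23, -19.4, 2.5, -2, -1],
  [0, 0, -0.28, -23.3, 3, -2, -1],
  [0, 0, -0.305, -27, 3.6, -2, -1],
  [0, 0, -0.305, -29.3, 3.9, -2, -1],
])

```text
time_s: 9.57
tcp_pos: [0.5544, 0.0877, 0.259]
ee_rot: [[-0.054, -0.999, -0.002], [-0.999, 0.054, -0.001], [0.001, 0.002, -1.0]]
wrist_force: [0.2, -1.3, 0.4]
gripper_width: 1.0
gripper_force: 0.0
```

Emit:
arm_command([
  [0, 0, 0, 0, 0, 0, -1],
  [0, 0, 0, 0, 0, 0, -1],
  [0, 0, 0, 0, 0, 0, -1],
  [0, 0, 0, 0, 0, 0, -1],
  [0, 0, 0, 0, 0, 0, -1],
])

```text
time_s: 9.98
tcp_pos: [0.5541, 0.0841, 0.2604]
ee_rot: [[-0.058, -0.998, -0.001], [-0.998, 0.058, -0.0], [0.0, 0.001, -1.0]]
wrist_force: [0.2, 0.5, 0.6]
gripper_width: 0.999
gripper_force: 0.0
```

Run:
```python
from h import *
c=shot("wrist","w4");h=cv2.cvtColor(c["pixels"],cv2.COLOR_BGR2HSV);m=cv2.inRange(h,(10,100,60),(28,255,255));m[260:]=0
for q in cv2.findContours(m,0,1)[0]:
    if cv2.contourArea(q)<60: continue
    (u,v),r=cv2.minEnclosingCircle(q);print(u,v,r,plane(c,u,v,.088))
print(sense()["tcp_pos"])
```

```text
312.6586608886719 184.40383911132812 9.957731246948242 [0.55321849 0.03649455 0.088     ]
312.2289123535156 129.66867065429688 10.696599960327148 [ 0.55079302 -0.01141789  0.088     ]
311.3648681640625 70.90540313720703 11.922430992126465 [ 0.54872868 -0.05900663  0.088     ]
311.5 10.819999694824219 14.398794174194336 [ 0.54594156 -0.10393196  0.088     ]
41.5 115.5 122.72947692871094 [ 0.78825366 -0.03689675  0.088     ]
[0.55420845 0.08426413 0.26057926]
```

View pics/w4.png

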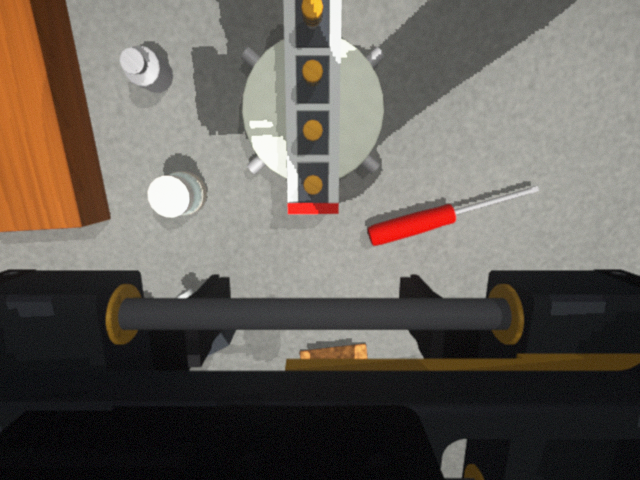

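All four heads are seen from above, at (313,184), (312,130), (311,71) and (311,11), with the red bar at (313,208). The spacing is 48 mm, as it should be. Going to place 1.

Run:
```python
from h import *
go(.5532,.038,.13,177.1)
```

```text
delta [ 0.    -0.    -0.007] [ 4.62 -0.17 13.06] turn 0.4 t 10.03
```

Emit:
arm_command([
  [0, 0, 0, 1.2, 0.3, 3, 0],
  [0, 0, 0, 2.4, 0.3, 6, 0],
  [0, 0, 0, 3.8, 0.3, 9, 0],
  [0, 0, 0, 4.6, 0.3, 11.5, 0],
  [0, 0, 0, 4.6, 0.3, 13, 0],
  [0, 0, 0, 4.6, 0.3, 13, 0],
  [0, 0, 0, 4.6, 0.3, 13, 0],
  [0, 0, 0, 4.6, 0.3, 13, 0],
])

```text
time_s: 10.7
tcp_pos: [0.5499, 0.0398, 0.132]
ee_rot: [[-0.056, -0.998, 0.003], [-0.998, 0.056, 0.0], [-0.001, -0.003, -1.0]]
wrist_force: [0.1, 0.6, 0.9]
gripper_width: 0.53
gripper_force: 0.0
```

Run:
```python
from h import *
go(.5532,.038,.084,177.1)
```

```text
delta [-0.003  0.001 -0.005] [ 0.16 -0.33  4.8 ] turn 0.3 t 10.7
```

Emit:
arm_command([
  [0, 0, -0.005, 0.1, -0.4, 0.5, 0],
  [0, 0, -0.005, 0.1, -0.4, 1.5, 0],
  [0, 0, -0.005, 0.1, -0.4, 2.5, 0],
  [0, 0, -0.005, 0.1, -0.4, 3.5, 0],
  [0, 0, -0.005, 0.1, -0.4, 4.4, 0],
  [0, 0, -0.005, 0.1, -0.4, 4.6, 0],
  [0, 0, -0.005, 0.1, -0.4, 4.6, 0],
  [0, 0, -0.005, 0.1, -0.4, 4.6, 0],
])

```text
time_s: 11.37
tcp_pos: [0.5529, 0.0386, 0.0844]
ee_rot: [[-0.051, -0.999, -0.0], [-0.999, 0.051, -0.0], [0.0, 0.0, -1.0]]
wrist_force: [0.2, 1.2, -0.6]
gripper_width: 0.496
gripper_force: 0.0
```

Run:
```python
from h import *
go(.5532,.038,.084,177.1);print(sense()["wrist_force"])
c=shot("side","d2");e=shot("scene","s2")
cv2.imwrite("pics/g1.png",np.hstack([cv2.resize(c["pixels"][180:290,270:390],(400,367)),cv2.resize(e["pixels"][190:290,270:380],(400,367))]))
```

```text
delta [ 0. -0. -0.] [ 0.06 -0.04  0.04] turn 0.0 t 11.37
[ 0.20994701  1.18214844 -0.5567853 ]
```

View pics/g1.png

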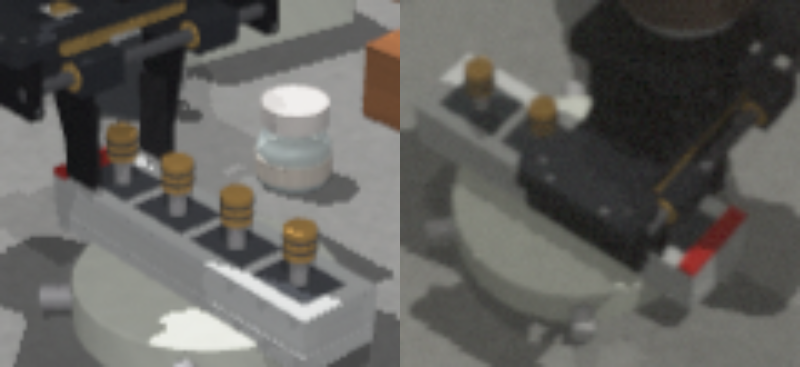

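The left side view shows dowel 1's head centred between the open fingers at (122,145). Closing and starting the tug gently.

Emit:
arm_command([
  [0, 0, 0, 0, 0, 0, 1],
  [0, 0, 0, 0, 0, 0, 1],
  [0, 0, 0, 0, 0, 0, 1],
  [0, 0, 0, 0, 0, 0, 1],
  [0, 0, 0, 0, 0, 0, 1],
  [0, 0, 0, 0, 0, 0, 1],
  [0, 0, 0, 0, 0, 0, 1],
  [0, 0, 0, 0, 0, 0, 1],
])

```text
time_s: 12.13
tcp_pos: [0.5528, 0.0386, 0.0847]
ee_rot: [[-0.051, -0.999, 0.0], [-0.999, 0.051, -0.0], [0.0, -0.0, -1.0]]
wrist_force: [-0.1, 0.6, 1.1]
gripper_width: 0.196
gripper_force: 30.0
```

Emit:
arm_command([
  [0, 0, 0, 0, 0, -0.05, 1],
  [0, 0, 0, 0, 0, -0.1, 1],
  [0, 0, 0, 0, 0, -0.15, 1],
  [0, 0, 0, 0, 0, -0.2, 1],
  [0, 0, 0, 0, 0, -0.25, 1],
  [0, 0, 0, 0, 0, -0.3, 1],
  [0, 0, 0, 0, 0, -0.3, 1],
  [0, 0, 0, 0, 0, -0.3, 1],
])

```text
time_s: 12.8
tcp_pos: [0.5528, 0.0386, 0.0876]
ee_rot: [[-0.051, -0.999, 0.0], [-0.999, 0.051, 0.0], [-0.0, -0.0, -1.0]]
wrist_force: [0.2, -0.2, -0.5]
gripper_width: 0.198
gripper_force: 30.0
```

Emit:
arm_command([
  [0, 0, 0, 0, 0, -0.05, 1],
  [0, 0, 0, 0, 0, -0.1, 1],
  [0, 0, 0, 0, 0, -0.15, 1],
  [0, 0, 0, 0, 0, -0.2, 1],
  [0, 0, 0, 0, 0, -0.25, 1],
  [0, 0, 0, 0, 0, -0.25, 1],
  [0, 0, 0, 0, 0, -0.25, 1],
  [0, 0, 0, 0, 0, -0.25, 1],
])

```text
time_s: 13.47
tcp_pos: [0.5527, 0.0386, 0.0901]
ee_rot: [[-0.051, -0.999, -0.0], [-0.999, 0.051, -0.0], [0.0, 0.0, -1.0]]
wrist_force: [0.6, 0.1, -1.3]
gripper_width: 0.196
gripper_force: 30.0
```

Run:
```python
from h import *
c=shot("side","d3");s=sense();print(s["wrist_force"],s["gripper_width"])
a=load("d2")["pixels"]
h=[cv2.inRange(cv2.cvtColor(x,cv2.COLOR_BGR2HSV),(8,100,60),(28,255,255)) for x in(a,c["pixels"])]
for m in h: print(np.argwhere(m[212:240,300:314]>0)[:,0].mean(),np.argwhere(m[212:240,317:329]>0)[:,0].mean())
```

```text
[ 0.41531499 -0.28897423 -0.61623655] 0.19616073021125416
10.16 18.7625
6.92 18.987179487179485
```

Place 1 rose with the hand at only its own weight (head up about 3 px, force ~0.6 N), so it's faulty. Lifting it out.

Emit:
arm_command([
  [0, 0, 0, 0, 0, -1, 1],
  [0, 0, 0, 0, 0, -2, 1],
  [0, 0, 0, 0, 0, -3, 1],
  [0, 0, 0, 0, 0, -4.5, 1],
  [0, 0, 0, 0, 0, -6.5, 1],
  [0, 0, 0, 0, 0, -9, 1],
  [0, 0, 0, 0, 0, -11, 1],
  [0, 0, 0, 0, 0, -11, 1],
])

```text
time_s: 14.18
tcp_pos: [0.5554, 0.039, 0.2063]
ee_rot: [[-0.05, -0.999, 0.011], [-0.999, 0.05, 0.002], [-0.003, -0.011, -1.0]]
wrist_force: [-0.3, 0.1, 0.0]
gripper_width: 0.193
gripper_force: 30.0
```

```bash
cat >> h.py <<'E'
def go(x,y,z,yaw,tilt=0):
    a=np.radians(yaw);ty=np.array([np.cos(a),np.sin(a),0]);tz=np.array([0,0,-1.]);R=np.c_[np.cross(ty,tz),ty,tz]@Ro.from_euler("y",tilt,degrees=True).as_matrix()
    s=sense();R0=np.array(s["ee_rot"]);r=Ro.from_matrix(R0.T@R).as_rotvec()
    print("delta",np.round(r,3),np.round(R0.T@(np.array([x,y,z])-s["tcp_pos"])*100,2),"turn",np.degrees(np.linalg.norm(r)).round(1),"t",round(s["time_s"],2),"w",round(s["gripper_width"],3),"F",np.round(s["wrist_force"],1),"tcp",np.round(s["tcp_pos"],4))
def tray(name):
    "green tray centroid in scene picture near the plate"
    c=shot("scene",name);h=cv2.cvtColor(c["pixels"],cv2.COLOR_BGR2HSV);m=cv2.inRange(h,(45,80,20),(85,255,255));k=np.zeros_like(m);k[140:240,222:340]=255
    q=max(cv2.findContours(m&k,0,1)[0],key=cv2.contourArea);print("tray",cv2.minAreaRect(q),cv2.contourArea(q), plane(c,*cv2.minAreaRect(q)[0],.02)[:2])
E
python3 - <<'E'
from h import *
go(.4527,-.2957,.2,159.4)
tray("s3")
E
```

```text
delta [-0.01   0.004  0.31 ] [33.94  8.59  0.46] turn 17.7 t 14.18 w 0.193 F [-0.3  0.1  0. ] tcp [0.5554 0.039  0.2063]
tray ((253.22943115234375, 168.0176544189453), (37.42050552368164, 24.40467643737793), 49.398704528808594) 763.5 [ 0.44847153 -0.29773635]
```

Emit:
arm_command([
  [0, 0, 0.04, 3.7, 0.9, 0.4, 1],
  [0, 0, 0.08, 7.4, 1.8, 0.4, 1],
  [0, 0, 0.12, 11.2, 2.7, 0.4, 1],
  [0, 0, 0.16, 15, 3.7, 0.4, 1],
  [0, 0, 0.2, 18.8, 4.7, 0.4, 1],
  [0, 0, 0.24, 22.6, 5.7, 0.4, 1],
  [0, 0, 0.28, 26.4, 6.7, 0.4, 1],
  [0, 0, 0.31, 30, 7.6, 0.4, 1],
])

```text
time_s: 14.9
tcp_pos: [0.4598, -0.2586, 0.1957]
ee_rot: [[-0.355, -0.935, -0.001], [-0.935, 0.355, 0.001], [-0.0, 0.002, -1.0]]
wrist_force: [1.2, 0.3, 0.7]
gripper_width: 0.197
gripper_force: 30.0
```

Run:
```python
from h import *
go(.4415,-.3,.12,159.4,20)
```

```text
delta [ 0.002  0.349 -0.003] [4.52 0.23 7.57] turn 20.0 t 14.9 w 0.197 F [1.2 0.3 0.7] tcp [ 0.4598 -0.2586  0.1957]
```

Emit:
arm_command([
  [0, 0.06, 0, 2, 0.1, 1, 1],
  [0, 0.12, 0, 3.5, 0.2, 2, 1],
  [0, 0.18, 0, 4.5, 0.2, 3.5, 1],
  [0, 0.24, 0, 4.5, 0.2, 5, 1],
  [0, 0.3, 0, 4.5, 0.2, 6.5, 1],
  [0, 0.35, 0, 4.5, 0.2, 7.5, 1],
  [0, 0.35, 0, 4.5, 0.2, 7.5, 1],
  [0, 0.35, 0, 4.5, 0.2, 7.5, 1],
])

```text
time_s: 15.57
tcp_pos: [0.4429, -0.2982, 0.1203]
ee_rot: [[-0.33, -0.936, -0.124], [-0.879, 0.353, -0.319], [0.343, 0.003, -0.939]]
wrist_force: [-0.1, 0.6, -0.7]
gripper_width: 0.195
gripper_force: 30.0
```

Run:
```python
from h import *
go(.4415,-.3,.06,159.4,20)
tray("s4")
```

```text
delta [ 0.003 -0.001  0.   ] [-1.86  0.04  5.74] turn 0.2 t 15.57 w 0.195 F [-0.1  0.6 -0.7] tcp [ 0.4429 -0.2982  0.1203]
tray ((253.6229248046875, 168.1475372314453), (37.898921966552734, 24.839155197143555), 50.19443130493164) 790.0 [ 0.44828238 -0.29665516]
```

Emit:
arm_command([
  [0, 0, 0, -0.5, 0, 1.5, 1],
  [0, 0, 0, -1, 0, 3, 1],
  [0, 0, 0, -1.4, 0, 4.3, 1],
  [0, 0, 0, -1.7, 0, 5.2, 1],
  [0, 0, 0, -1.85, 0, 5.7, 1],
  [0, 0, 0, -1.85, 0, 5.7, 1],
  [0, 0, 0, -1.85, 0, 5.7, 1],
  [0, 0, 0, -1.85, 0, 5.7, 1],
])

```text
time_s: 16.28
tcp_pos: [0.4438, -0.3008, 0.062]
ee_rot: [[-0.333, -0.936, -0.119], [-0.879, 0.353, -0.321], [0.343, -0.002, -0.939]]
wrist_force: [0.1, -0.4, 0.3]
gripper_width: 0.193
gripper_force: 30.0
```

Run:
```python
from h import *
go(.4415,-.3,.059,159.4,20)
```

```text
delta [-0.001 -0.001 -0.002] [-0.1   0.24  0.29] turn 0.1 t 16.28 w 0.193 F [ 0.1 -0.4  0.3] tcp [ 0.4438 -0.3008  0.062 ]
```

Emit:
arm_command([
  [0, 0, 0, -0.1, 0.1, 0.2, 1],
  [0, 0, 0, -0.1, 0.1, 0.25, 1],
  [0, 0, 0, -0.1, 0.1, 0.25, 1],
  [0, 0, 0, -0.1, 0.1, 0.25, 0.3],
  [0, 0, 0, -0.1, 0.1, 0.25, 0.25],
  [0, 0, 0, -0.1, 0.1, 0.25, 0.25],
  [0, 0, 0, -0.1, 0.1, 0.25, 0.25],
  [0, 0, 0, -0.1, 0.1, 0.25, 0.25],
])

```text
time_s: 16.95
tcp_pos: [0.4422, -0.3001, 0.0585]
ee_rot: [[-0.332, -0.936, -0.121], [-0.879, 0.353, -0.321], [0.343, -0.0, -0.939]]
wrist_force: [0.4, 0.6, -0.3]
gripper_width: 0.366
gripper_force: 0.0
```

Emit:
arm_command([
  [0, 0, 0, 0.2, 0, -0.5, 0.25],
  [0, 0, 0, 0.7, 0, -2, 0.25],
  [0, 0, 0, 1.8, 0, -5, 0.25],
  [0, 0, 0, 2.9, 0, -8, 0.25],
  [0, -0.05, 0, 4, 0, -11, 0.25],
  [0, -0.17, 0, 4.7, 0, -13, 0],
  [0, -0.29, 0, 4.7, 0, -13, 0],
  [0, -0.35, 0, 4.7, 0, -13, 0],
])

```text
time_s: 17.62
tcp_pos: [0.4444, -0.3, 0.2005]
ee_rot: [[-0.353, -0.936, 0.011], [-0.936, 0.353, 0.003], [-0.007, -0.009, -1.0]]
wrist_force: [-0.4, -0.5, -1.2]
gripper_width: 0.48
gripper_force: 0.0
```

Run:
```python
from h import *
go(.49,-.2,.24,159.4)
tray("s5"); c=load("s5");d=shot("side","d5")
cv2.imwrite("pics/t5.png",np.hstack([cv2.resize(c["pixels"][130:210,210:310],(400,320)),cv2.resize(d["pixels"][320:420,345:470],(400,320))]))
```

```text
delta [-0.009  0.007 -0.001] [-10.99  -0.77  -3.87] turn 0.6 t 17.62 w 0.48 F [-0.4 -0.5 -1.2] tcp [ 0.4444 -0.3     0.2005]
tray ((253.33416748046875, 167.90843200683594), (37.00922775268555, 24.696273803710938), 50.71058654785156) 767.5 [ 0.44803713 -0.29775997]
```

View pics/t5.png

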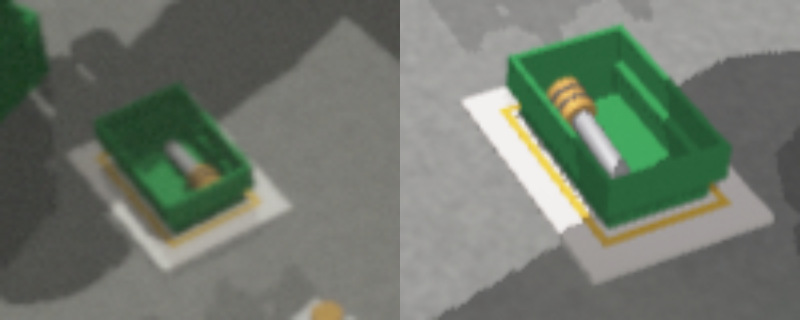

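The dowel lies flat in the tray, side view (580,120), with the tray still in its outline. Going to place 2.

Run:
```python
from h import *
go(.5506,-.0098,.14,177.1)
```

```text
delta [-0.004  0.001 -0.314] [-31.05   0.33   5.89] turn 18.0 t 17.72 w 0.492 F [-0.5 -0.3  0.4] tcp [ 0.4428 -0.3011  0.1984]
```

Emit:
arm_command([
  [0, 0, -0.04, -3.5, 0, 0, 0],
  [0, 0, -0.08, -7.4, 0.1, 0, 0],
  [0, 0, -0.12, -11.4, 0.1, 0, 0],
  [0, 0, -0.16, -15.4, 0.2, 0, 0],
  [0, 0, -0.2, -19.4, 0.2, 0, 0],
  [0, 0, -0.25, -23.4, 0.3, 0, 0],
  [0, 0, -0.3, -27.3, 0.3, 1, 0],
  [0, 0, -0.315, -30, 0.3, 3, 0],
])

```text
time_s: 18.38
tcp_pos: [0.5474, -0.0145, 0.1684]
ee_rot: [[-0.04, -0.999, 0.005], [-0.999, 0.04, -0.001], [0.001, -0.006, -1.0]]
wrist_force: [-0.2, 1.0, -0.1]
gripper_width: 0.502
gripper_force: 0.0
```

Emit:
arm_command([
  [0, 0, 0, -1, 0, 2, 0],
  [0, 0, 0, -1, 0, 2.5, 0],
  [0, 0, 0, -1, 0, 2.5, 0],
  [0, 0, 0, -1, 0, 2.5, 0],
  [0, 0, 0, -1, 0, 2.5, 0],
  [0, 0, 0, -1, 0, 2.5, 0],
])

```text
time_s: 18.88
tcp_pos: [0.5463, -0.0088, 0.1429]
ee_rot: [[-0.047, -0.999, 0.002], [-0.999, 0.047, 0.0], [-0.0, -0.002, -1.0]]
wrist_force: [-0.5, -0.2, -0.0]
gripper_width: 0.504
gripper_force: 0.0
```

Run:
```python
from h import *
go(.5506,-.0098,.084,177.1)
```

```text
delta [-0.002  0.     0.004] [ 0.08 -0.42  5.89] turn 0.2 t 18.88 w 0.504 F [-0.5 -0.2 -0. ] tcp [ 0.5463 -0.0088  0.1429]
```

Emit:
arm_command([
  [0, 0, 0, 0.1, -0.4, 0.5, 0],
  [0, 0, 0, 0.1, -0.4, 1.7, 0],
  [0, 0, 0, 0.1, -0.4, 3, 0],
  [0, 0, 0, 0.1, -0.4, 4.2, 0],
  [0, 0, 0, 0.1, -0.4, 5.3, 0],
  [0, 0, 0, 0.1, -0.4, 5.8, 0],
  [0, 0, 0, 0.1, -0.4, 5.8, 0],
  [0, 0, 0, 0.1, -0.4, 5.8, 0],
])

```text
time_s: 19.55
tcp_pos: [0.5502, -0.0096, 0.084]
ee_rot: [[-0.046, -0.999, 0.0], [-0.999, 0.046, -0.0], [0.0, -0.0, -1.0]]
wrist_force: [0.5, 0.0, -0.1]
gripper_width: 0.498
gripper_force: 0.0
```

Run:
```python
from h import *
go(.5506,-.0098,.084,177.1)
```

```text
delta [-0.    -0.     0.004] [ 0.02 -0.04 -0.  ] turn 0.2 t 19.55 w 0.498 F [ 0.5  0.  -0.1] tcp [ 0.5502 -0.0096  0.084 ]
```

Emit:
arm_command([
  [0, 0, 0, 0, 0, 0, 1],
  [0, 0, 0, 0, 0, 0, 1],
  [0, 0, 0, 0, 0, 0, 1],
  [0, 0, 0, 0, 0, 0, 1],
  [0, 0, 0, 0, 0, 0, 1],
  [0, 0, 0, 0, 0, 0, 1],
  [0, 0, 0, 0, 0, 0, 1],
  [0, 0, 0, 0, 0, 0, 1],
])

```text
time_s: 20.22
tcp_pos: [0.55, -0.0092, 0.084]
ee_rot: [[-0.046, -0.999, 0.0], [-0.999, 0.046, -0.0], [0.0, -0.0, -1.0]]
wrist_force: [0.3, 0.4, 2.2]
gripper_width: 0.193
gripper_force: 30.0
```

Emit:
arm_command([
  [0, 0, 0, 0, 0, -0.05, 1],
  [0, 0, 0, 0, 0, -0.1, 1],
  [0, 0, 0, 0, 0, -0.15, 1],
  [0, 0, 0, 0, 0, -0.2, 1],
  [0, 0, 0, 0, 0, -0.25, 1],
  [0, 0, 0, 0, 0, -0.3, 1],
  [0, 0, 0, 0, 0, -0.3, 1],
  [0, 0, 0, 0, 0, -0.3, 1],
])

```text
time_s: 20.88
tcp_pos: [0.5498, -0.0092, 0.0867]
ee_rot: [[-0.046, -0.999, -0.0], [-0.999, 0.046, -0.0], [0.0, 0.0, -1.0]]
wrist_force: [0.6, 0.5, -0.8]
gripper_width: 0.193
gripper_force: 30.0
```

Emit:
arm_command([
  [0, 0, 0, 0, 0, -0.05, 1],
  [0, 0, 0, 0, 0, -0.1, 1],
  [0, 0, 0, 0, 0, -0.15, 1],
  [0, 0, 0, 0, 0, -0.2, 1],
  [0, 0, 0, 0, 0, -0.25, 1],
  [0, 0, 0, 0, 0, -0.25, 1],
  [0, 0, 0, 0, 0, -0.25, 1],
  [0, 0, 0, 0, 0, -0.25, 1],
])

```text
time_s: 21.55
tcp_pos: [0.5498, -0.0092, 0.0892]
ee_rot: [[-0.046, -0.999, -0.0], [-0.999, 0.046, 0.0], [-0.0, 0.0, -1.0]]
wrist_force: [-0.3, 0.3, -0.4]
gripper_width: 0.192
gripper_force: 30.0
```

```bash
cat > pk.py <<'E'
from h import *
import sys
c=shot("side",sys.argv[1]);s=sense();print(s["wrist_force"],s["gripper_width"],s["tcp_pos"])
for n in("d2",sys.argv[1]):
    m=cv2.inRange(cv2.cvtColor(load(n)["pixels"],cv2.COLOR_BGR2HSV),(8,100,60),(28,255,255))
    print(n,[(round(float(w[:,0].mean())+205,1),len(w)) for u in(306,323,340,359) for w in[np.argwhere(m[205:262,u-6:u+6]>0)] if len(w)])
E
python3 pk.py d6
```

```text
[ 0.0029129   0.29620802 -0.54802379] 0.1957286330591175 [ 0.54978772 -0.00923931  0.08917109]
d2 [(222.2, 75), (230.8, 80), (240.9, 84), (251.2, 95)]
d6 [(226.5, 57), (240.9, 85), (251.2, 95)]
```

Place 2 also comes up freely (force about 0.5 N, head moved), so it's faulty too.

Emit:
arm_command([
  [0, 0, 0, 0, 0, -1, 1],
  [0, 0, 0, 0, 0, -2, 1],
  [0, 0, 0, 0, 0, -3, 1],
  [0, 0, 0, 0, 0, -4.5, 1],
  [0, 0, 0, 0, 0, -6.5, 1],
  [0, 0, 0, 0, 0, -9, 1],
  [0, 0, 0, 0, 0, -11, 1],
  [0, 0, 0, 0, 0, -11, 1],
])

```text
time_s: 22.27
tcp_pos: [0.5524, -0.009, 0.2054]
ee_rot: [[-0.045, -0.999, 0.011], [-0.999, 0.045, 0.001], [-0.002, -0.011, -1.0]]
wrist_force: [0.1, 0.0, 0.7]
gripper_width: 0.197
gripper_force: 30.0
```

Run:
```python
from h import *
go(.4602,-.3071,.2,159.4);tray("s6")
```

```text
delta [-0.01   0.003  0.315] [30.19  7.88  0.41] turn 18.0 t 22.27 w 0.197 F [0.1 0.  0.7] tcp [ 0.5524 -0.009   0.2054]
tray ((253.22943115234375, 168.0176544189453), (37.42050552368164, 24.40467643737793), 49.398704528808594) 765.5 [ 0.44847153 -0.29773635]
```

Emit:
arm_command([
  [0, 0, 0.04, 3.7, 0.9, 0.4, 1],
  [0, 0, 0.08, 7.4, 1.8, 0.4, 1],
  [0, 0, 0.12, 11.2, 2.8, 0.4, 1],
  [0, 0, 0.16, 15, 3.8, 0.4, 1],
  [0, 0, 0.2, 18.8, 4.8, 0.4, 1],
  [0, 0, 0.24, 22.6, 5.8, 0.4, 1],
  [0, 0, 0.28, 26.4, 6.8, 0.4, 1],
  [0, 0, 0.315, 29.5, 7.7, 0.4, 1],
])

```text
time_s: 22.98
tcp_pos: [0.4576, -0.3022, 0.1948]
ee_rot: [[-0.356, -0.934, -0.002], [-0.935, 0.356, 0.001], [-0.0, 0.002, -1.0]]
wrist_force: [-0.1, -0.3, 0.7]
gripper_width: 0.193
gripper_force: 30.0
```

Run:
```python
from h import *
go(.4602,-.3071,.12,159.4,20)
```

```text
delta [ 0.002  0.349 -0.004] [ 0.36 -0.43  7.48] turn 20.0 t 22.98 w 0.193 F [-0.1 -0.3  0.7] tcp [ 0.4576 -0.3022  0.1948]
```

Emit:
arm_command([
  [0, 0.06, 0, 0.4, -0.2, 1, 1],
  [0, 0.12, 0, 0.4, -0.4, 2, 1],
  [0, 0.18, 0, 0.4, -0.4, 3.5, 1],
  [0, 0.24, 0, 0.4, -0.4, 5, 1],
  [0, 0.3, 0, 0.4, -0.4, 6.5, 1],
  [0, 0.35, 0, 0.4, -0.4, 7.5, 1],
  [0, 0.35, 0, 0.4, -0.4, 7.5, 1],
  [0, 0.35, 0, 0.4, -0.4, 7.5, 1],
])

```text
time_s: 23.65
tcp_pos: [0.4607, -0.3051, 0.1194]
ee_rot: [[-0.33, -0.936, -0.124], [-0.879, 0.353, -0.319], [0.343, 0.003, -0.939]]
wrist_force: [-0.2, -0.3, -1.1]
gripper_width: 0.194
gripper_force: 30.0
```

Run:
```python
from h import *
go(.4602,-.3071,.06,159.4,20)
tray("s7")
```

```text
delta [ 0.003 -0.001  0.   ] [-1.84 -0.04  5.65] turn 0.2 t 23.65 w 0.194 F [-0.2 -0.3 -1.1] tcp [ 0.4607 -0.3051  0.1194]
tray ((253.62693786621094, 168.23463439941406), (37.450374603271484, 25.259267807006836), 52.12501525878906) 780.5 [ 0.44850943 -0.29645856]
```

Emit:
arm_command([
  [0, 0, 0, -0.5, 0, 1.5, 1],
  [0, 0, 0, -1, 0, 3, 1],
  [0, 0, 0, -1.4, 0, 4.3, 1],
  [0, 0, 0, -1.7, 0, 5.1, 1],
  [0, 0, 0, -1.85, 0, 5.5, 1],
  [0, 0, 0, -1.85, 0, 5.6, 1],
  [0, 0, 0, -1.85, 0, 5.6, 1],
  [0, 0, 0, -1.85, 0, 5.6, 1],
])

```text
time_s: 24.37
tcp_pos: [0.4617, -0.3075, 0.0621]
ee_rot: [[-0.333, -0.935, -0.119], [-0.879, 0.353, -0.321], [0.343, -0.002, -0.939]]
wrist_force: [-0.3, -0.6, -0.5]
gripper_width: 0.196
gripper_force: 30.0
```

Run:
```python
from h import *
go(.4602,-.3071,.0595,159.4,20)
```

```text
delta [-0.001 -0.001 -0.002] [-0.07  0.16  0.25] turn 0.1 t 24.37 w 0.196 F [-0.3 -0.6 -0.5] tcp [ 0.4617 -0.3075  0.0621]
```

Emit:
arm_command([
  [0, 0, 0, -0.1, 0.1, 0.2, 1],
  [0, 0, 0, -0.1, 0.1, 0.25, 1],
  [0, 0, 0, -0.1, 0.1, 0.25, 1],
  [0, 0, 0, -0.1, 0.1, 0.25, 0.3],
  [0, 0, 0, -0.1, 0.1, 0.25, 0.25],
  [0, 0, 0, -0.1, 0.1, 0.25, 0.25],
  [0, 0, 0, -0.1, 0.1, 0.25, 0.25],
  [0, 0, 0, -0.1, 0.1, 0.25, 0.25],
])

```text
time_s: 25.03
tcp_pos: [0.4602, -0.3068, 0.0586]
ee_rot: [[-0.332, -0.936, -0.121], [-0.879, 0.353, -0.321], [0.343, -0.0, -0.939]]
wrist_force: [-0.6, 0.0, 0.8]
gripper_width: 0.367
gripper_force: 0.0
```

Emit:
arm_command([
  [0, 0, 0, 0.2, 0, -0.5, 0.25],
  [0, 0, 0, 0.7, 0, -2, 0.25],
  [0, 0, 0, 1.8, 0, -5, 0.25],
  [0, 0, 0, 2.9, 0, -8, 0.25],
  [0, -0.05, 0, 4, 0, -11, 0.25],
  [0, -0.17, 0, 4.7, 0, -13, 0],
  [0, -0.29, 0, 4.7, 0, -13, 0],
  [0, -0.35, 0, 4.7, 0, -13, 0],
])

```text
time_s: 25.7
tcp_pos: [0.4624, -0.3067, 0.2007]
ee_rot: [[-0.353, -0.936, 0.011], [-0.936, 0.353, 0.003], [-0.007, -0.009, -1.0]]
wrist_force: [0.5, -0.7, -0.5]
gripper_width: 0.48
gripper_force: 0.0
```

Run:
```python
from h import *
go(.5484,-.0576,.14,177.1)
tray("s8"); c=load("s8");d=shot("side","d8")
cv2.imwrite("pics/t8.png",np.hstack([cv2.resize(c["pixels"][130:210,210:310],(400,320)),cv2.resize(d["pixels"][320:420,345:470],(400,320))]))
```

```text
delta [-0.01   0.005 -0.31 ] [-26.3    0.8    6.24] turn 17.8 t 25.7 w 0.48 F [ 0.5 -0.7 -0.5] tcp [ 0.4624 -0.3067  0.2007]
tray ((253.31178283691406, 167.9470672607422), (37.42050552368164, 24.838539123535156), 49.398704528808594) 769.5 [ 0.44817083 -0.29772179]
```

View pics/t8.png

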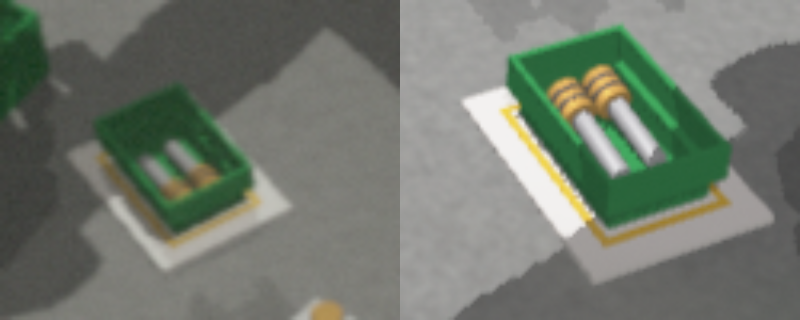

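Both dowels lie side by side in the tray and the tray hasn't moved. Going to place 3.

Emit:
arm_command([
  [0, 0, -0.04, -3.5, 0, 0, 0],
  [0, 0, -0.08, -7.4, 0.1, 0, 0],
  [0, 0, -0.12, -11.4, 0.2, 0, 0],
  [0, 0, -0.16, -15.4, 0.3, 0, 0],
  [0, 0, -0.2, -19.4, 0.4, 0, 0],
  [0, 0, -0.25, -23, 0.4, 1, 0],
  [0, 0, -0.3, -25.5, 0.4, 3, 0],
  [0, 0, -0.31, -26.3, 0.4, 5, 0],
])

```text
time_s: 26.47
tcp_pos: [0.5507, -0.0552, 0.1466]
ee_rot: [[-0.044, -0.999, 0.002], [-0.999, 0.044, -0.001], [0.001, -0.002, -1.0]]
wrist_force: [0.1, -0.3, -0.2]
gripper_width: 0.5
gripper_force: 0.0
```

Emit:
arm_command([
  [0, 0, 0, 0, 0, 1, 0],
  [0, 0, 0, 0, 0, 1, 0],
  [0, 0, 0, 0, 0, 1, 0],
  [0, 0, 0, 0, 0, 1, 0],
  [0, 0, 0, 0, 0, 1, 0],
  [0, 0, 0, 0, 0, 1, 0],
])

```text
time_s: 26.97
tcp_pos: [0.5498, -0.0597, 0.138]
ee_rot: [[-0.052, -0.999, 0.002], [-0.999, 0.052, 0.0], [-0.0, -0.002, -1.0]]
wrist_force: [0.3, 0.1, 0.6]
gripper_width: 0.498
gripper_force: 0.0
```

Run:
```python
from h import *
go(.5482,-.0576,.084,177.1)
```

```text
delta [-0.002  0.    -0.002] [-0.2   0.18  5.4 ] turn 0.2 t 26.97 w 0.498 F [0.3 0.1 0.6] tcp [ 0.5498 -0.0597  0.138 ]
```

Emit:
arm_command([
  [0, 0, 0, -0.2, 0.15, 0.5, 0],
  [0, 0, 0, -0.2, 0.15, 1.7, 0],
  [0, 0, 0, -0.2, 0.15, 3, 0],
  [0, 0, 0, -0.2, 0.15, 4.2, 0],
  [0, 0, 0, -0.2, 0.15, 5, 0],
  [0, 0, 0, -0.2, 0.15, 5.4, 0],
  [0, 0, 0, -0.2, 0.15, 5.4, 0],
  [0, 0, 0, -0.2, 0.15, 5.4, 0],
])

```text
time_s: 27.63
tcp_pos: [0.5483, -0.0569, 0.0831]
ee_rot: [[-0.051, -0.999, 0.0], [-0.999, 0.051, -0.0], [0.0, -0.0, -1.0]]
wrist_force: [-0.8, -0.1, 0.1]
gripper_width: 0.498
gripper_force: 0.0
```

Run:
```python
from h import *
go(.5482,-.0576,.084,177.1)
```

```text
delta [-0. -0. -0.] [ 0.07  0.01 -0.09] turn 0.0 t 27.63 w 0.498 F [-0.8 -0.1  0.1] tcp [ 0.5483 -0.0569  0.0831]
```

Emit:
arm_command([
  [0, 0, 0, 0, 0, 0, 1],
  [0, 0, 0, 0, 0, 0, 1],
  [0, 0, 0, 0, 0, 0, 1],
  [0, 0, 0, 0, 0, 0, 1],
  [0, 0, 0, 0, 0, 0, 1],
  [0, 0, 0, 0, 0, 0, 1],
  [0, 0, 0, 0, 0, 0, 1],
  [0, 0, 0, 0, 0, 0, 1],
])

```text
time_s: 28.3
tcp_pos: [0.5481, -0.0569, 0.083]
ee_rot: [[-0.051, -0.999, 0.0], [-0.999, 0.051, -0.0], [0.0, -0.0, -1.0]]
wrist_force: [-0.7, 0.6, 2.1]
gripper_width: 0.198
gripper_force: 30.0
```

Emit:
arm_command([
  [0, 0, 0, 0, 0, -0.05, 1],
  [0, 0, 0, 0, 0, -0.1, 1],
  [0, 0, 0, 0, 0, -0.15, 1],
  [0, 0, 0, 0, 0, -0.2, 1],
  [0, 0, 0, 0, 0, -0.25, 1],
  [0, 0, 0, 0, 0, -0.3, 1],
  [0, 0, 0, 0, 0, -0.3, 1],
  [0, 0, 0, 0, 0, -0.3, 1],
])

```text
time_s: 28.97
tcp_pos: [0.5478, -0.0568, 0.0854]
ee_rot: [[-0.051, -0.999, -0.001], [-0.999, 0.051, 0.0], [-0.0, 0.001, -1.0]]
wrist_force: [1.2, -0.5, -4.2]
gripper_width: 0.193
gripper_force: 30.0
```

Place 3 resists (4.2 N at 2.4 mm), so it's sound. Raising to about 10 N.

Emit:
arm_command([
  [0, 0, 0, 0, 0, -0.1, 1],
  [0, 0, 0, 0, 0, -0.2, 1],
  [0, 0, 0, 0, 0, -0.28, 1],
  [0, 0, 0, 0, 0, -0.31, 1],
  [0, 0, 0, 0, 0, -0.31, 1],
  [0, 0, 0, 0, 0, -0.31, 1],
])

```text
time_s: 29.47
tcp_pos: [0.5477, -0.0569, 0.0884]
ee_rot: [[-0.051, -0.999, -0.001], [-0.999, 0.051, 0.0], [-0.0, 0.001, -1.0]]
wrist_force: [0.8, -0.1, -9.9]
gripper_width: 0.199
gripper_force: 30.0
```

```bash
python3 pk.py d9
```

```text
[ 1.96740781 -0.4696021  -9.99490989] 0.1955592138742431 [ 0.547676   -0.05686356  0.08841244]
d2 [(222.2, 75), (230.8, 80), (240.9, 84), (251.2, 95)]
d9 [(224.3, 109), (244.2, 112)]
```

Emit:
arm_command([
  [0, 0, 0, 0, 0, 0, 1],
  [0, 0, 0, 0, 0, 0, 1],
  [0, 0, 0, 0, 0, 0, 1],
  [0, 0, 0, 0, 0, 0, 1],
  [0, 0, 0, 0, 0, 0, 1],
  [0, 0, 0, 0, 0, 0, 1],
  [0, 0, 0, 0, 0, 0, 1],
  [0, 0, 0, 0, 0, 0, 1],
])

```text
time_s: 30.18
tcp_pos: [0.5477, -0.0569, 0.0887]
ee_rot: [[-0.051, -0.999, -0.001], [-0.999, 0.051, -0.0], [0.0, 0.001, -1.0]]
wrist_force: [-0.2, 0.2, -10.9]
gripper_width: 0.19
gripper_force: 30.0
```

Emit:
arm_command([
  [0, 0, 0, 0, 0, 0, 1],
  [0, 0, 0, 0, 0, 0, 1],
  [0, 0, 0, 0, 0, 0, 1],
  [0, 0, 0, 0, 0, 0, 1],
  [0, 0, 0, 0, 0, 0, 1],
  [0, 0, 0, 0, 0, 0, 1],
  [0, 0, 0, 0, 0, 0, 1],
  [0, 0, 0, 0, 0, 0, 1],
])

```text
time_s: 30.85
tcp_pos: [0.5478, -0.0569, 0.0888]
ee_rot: [[-0.051, -0.999, -0.001], [-0.999, 0.051, -0.0], [0.0, 0.001, -1.0]]
wrist_force: [0.2, 0.2, -11.7]
gripper_width: 0.193
gripper_force: 30.0
```

Emit:
arm_command([
  [0, 0, 0, 0, 0, 0, 1],
  [0, 0, 0, 0, 0, 0, 1],
  [0, 0, 0, 0, 0, 0, 1],
  [0, 0, 0, 0, 0, 0, 1],
  [0, 0, 0, 0, 0, 0, 1],
])

```text
time_s: 31.27
tcp_pos: [0.5478, -0.0569, 0.0888]
ee_rot: [[-0.051, -0.999, -0.001], [-0.999, 0.051, -0.0], [0.0, 0.0, -1.0]]
wrist_force: [-0.8, 0.3, -11.2]
gripper_width: 0.192
gripper_force: 30.0
```

Held about 2 s at 10–11 N. Letting it back home.

Emit:
arm_command([
  [0, 0, 0, 0, 0, 0.15, 1],
  [0, 0, 0, 0, 0, 0.3, 1],
  [0, 0, 0, 0, 0, 0.45, 1],
  [0, 0, 0, 0, 0, 0.55, 1],
  [0, 0, 0, 0, 0, 0.61, 1],
  [0, 0, 0, 0, 0, 0.61, 1],
  [0, 0, 0, 0, 0, 0.61, 1],
  [0, 0, 0, 0, 0, 0.61, 1],
])

```text
time_s: 31.93
tcp_pos: [0.5487, -0.0569, 0.0835]
ee_rot: [[-0.051, -0.999, 0.002], [-0.999, 0.051, -0.0], [-0.0, -0.002, -1.0]]
wrist_force: [-2.5, -0.8, -0.1]
gripper_width: 0.191
gripper_force: 30.0
```

Emit:
arm_command([
  [0, 0, 0, 0, 0, 0, 0],
  [0, 0, 0, 0, 0, 0, 0],
  [0, 0, 0, 0, 0, 0, 0],
  [0, 0, 0, 0, 0, 0, 0],
  [0, 0, 0, 0, 0, 0, 0],
])

```text
time_s: 32.35
tcp_pos: [0.5487, -0.0568, 0.0832]
ee_rot: [[-0.051, -0.999, 0.002], [-0.999, 0.051, 0.0], [-0.0, -0.002, -1.0]]
wrist_force: [0.4, 0.3, 0.5]
gripper_width: 0.463
gripper_force: 0.0
```

Emit:
arm_command([
  [0, 0, 0, 0, 0, -0.5, 0],
  [0, 0, 0, 0, 0, -2, 0],
  [0, 0, 0, 0, 0, -4, 0],
  [0, 0, 0, 1.5, 0.1, -6, 0],
  [0, 0, 0, 3.5, 0.1, -6, 0],
  [0, 0, 0, 4.8, 0.1, -6, 0],
  [0, 0, 0, 4.8, 0.1, -6, 0],
  [0, 0, 0, 4.8, 0.1, -6, 0],
])

```text
time_s: 33.02
tcp_pos: [0.544, -0.1053, 0.1423]
ee_rot: [[-0.053, -0.999, -0.001], [-0.999, 0.053, 0.0], [-0.0, 0.001, -1.0]]
wrist_force: [-0.1, 0.7, 0.5]
gripper_width: 0.504
gripper_force: 0.0
```

```bash
python3 pk.py d10
python3 - <<'E'
from h import *
go(.5460,-.1055,.084,177.1)
E
```

```text
[ 0.25041029  0.63004825 -0.54920405] 0.5006539481236919 [ 0.54413113 -0.10487006  0.1421684 ]
d2 [(222.2, 75), (230.8, 80), (240.9, 84), (251.2, 95)]
d10 [(240.9, 82), (251.2, 93)]
delta [ 0.001  0.    -0.001] [ 0.05 -0.2   5.82] turn 0.1 t 33.07 w 0.501 F [ 0.3  0.6 -0.5] tcp [ 0.5441 -0.1049  0.1422]
```

Dowel 3 is back home (row 240.9, same as before). Now place 4.

Emit:
arm_command([
  [0, 0, 0, 0.05, -0.2, 0.5, 0],
  [0, 0, 0, 0.05, -0.2, 1.7, 0],
  [0, 0, 0, 0.05, -0.2, 3, 0],
  [0, 0, 0, 0.05, -0.2, 4.2, 0],
  [0, 0, 0, 0.05, -0.2, 5.3, 0],
  [0, 0, 0, 0.05, -0.2, 5.7, 0],
  [0, 0, 0, 0.05, -0.2, 5.7, 0],
  [0, 0, 0, 0.05, -0.2, 5.7, 0],
])

```text
time_s: 33.73
tcp_pos: [0.5468, -0.1051, 0.0856]
ee_rot: [[-0.05, -0.999, -0.0], [-0.999, 0.05, -0.0], [0.0, 0.0, -1.0]]
wrist_force: [0.2, -0.1, 0.3]
gripper_width: 0.503
gripper_force: 0.0
```

Emit:
arm_command([
  [0, 0, 0, 0, 0, 0, 0],
  [0, 0, 0, 0, 0, 0, 0],
  [0, 0, 0, 0, 0, 0, 1],
  [0, 0, 0, 0, 0, 0, 1],
  [0, 0, 0, 0, 0, 0, 1],
  [0, 0, 0, 0, 0, 0, 1],
  [0, 0, 0, 0, 0, 0, 1],
  [0, 0, 0, 0, 0, 0, 1],
])

```text
time_s: 34.4
tcp_pos: [0.5464, -0.1054, 0.0859]
ee_rot: [[-0.051, -0.999, -0.0], [-0.999, 0.051, -0.0], [0.0, 0.0, -1.0]]
wrist_force: [-1.0, 0.7, 0.7]
gripper_width: 0.196
gripper_force: 30.0
```

Emit:
arm_command([
  [0, 0, 0, 0, 0, -0.05, 1],
  [0, 0, 0, 0, 0, -0.1, 1],
  [0, 0, 0, 0, 0, -0.15, 1],
  [0, 0, 0, 0, 0, -0.2, 1],
  [0, 0, 0, 0, 0, -0.25, 1],
  [0, 0, 0, 0, 0, -0.3, 1],
  [0, 0, 0, 0, 0, -0.3, 1],
  [0, 0, 0, 0, 0, -0.3, 1],
])

```text
time_s: 35.07
tcp_pos: [0.5464, -0.1054, 0.0888]
ee_rot: [[-0.051, -0.999, -0.0], [-0.999, 0.051, 0.0], [0.0, 0.0, -1.0]]
wrist_force: [0.1, 0.2, -0.3]
gripper_width: 0.199
gripper_force: 30.0
```

Emit:
arm_command([
  [0, 0, 0, 0, 0, -0.05, 1],
  [0, 0, 0, 0, 0, -0.1, 1],
  [0, 0, 0, 0, 0, -0.15, 1],
  [0, 0, 0, 0, 0, -0.2, 1],
  [0, 0, 0, 0, 0, -0.25, 1],
  [0, 0, 0, 0, 0, -0.25, 1],
  [0, 0, 0, 0, 0, -0.25, 1],
  [0, 0, 0, 0, 0, -0.25, 1],
])

```text
time_s: 35.73
tcp_pos: [0.5465, -0.1054, 0.0913]
ee_rot: [[-0.051, -0.999, -0.0], [-0.999, 0.051, -0.0], [0.0, 0.0, -1.0]]
wrist_force: [-0.3, -0.1, -0.6]
gripper_width: 0.191
gripper_force: 30.0
```

```bash
python3 pk.py d11
```

```text
[-0.76234149 -0.0162317  -1.03725602] 0.19731014769519273 [ 0.54652254 -0.10537915  0.09135443]
d2 [(222.2, 75), (230.8, 80), (240.9, 84), (251.2, 95)]
d11 [(228.8, 85), (229.0, 134)]
```

Place 4 comes up freely as well (about 0.6–1 N), so it's faulty. Lifting it out, and checking room near the tray.

Emit:
arm_command([
  [0, 0, 0, 0, 0, -1, 1],
  [0, 0, 0, 0, 0, -2, 1],
  [0, 0, 0, 0, 0, -3, 1],
  [0, 0, 0, 0, 0, -4.5, 1],
  [0, 0, 0, 0, 0, -6.5, 1],
  [0, 0, 0, 0, 0, -9, 1],
  [0, 0, 0, 0, 0, -11, 1],
  [0, 0, 0, 0, 0, -11, 1],
])

```text
time_s: 36.45
tcp_pos: [0.5497, -0.1056, 0.2078]
ee_rot: [[-0.05, -0.999, 0.012], [-0.999, 0.05, -0.001], [0.0, -0.012, -1.0]]
wrist_force: [0.4, -0.3, -0.6]
gripper_width: 0.195
gripper_force: 29.9
```

Run:
```python
from h import *
S=load("scene0");D=load("side0")
print("stack base",plane(S,158,207,0),plane(D,483,435,0),plane(S,221,158,0))
tray("s9")
c=load("s9");h=cv2.cvtColor(load("d8")["pixels"],cv2.COLOR_BGR2HSV);m=cv2.inRange(h,(8,100,60),(28,255,255));k=np.zeros_like(m);k[335:365,385:420]=255
q=max(cv2.findContours(m&k,0,1)[0],key=cv2.contourArea);M=cv2.moments(q);u,v=M["m10"]/M["m00"],M["m01"]/M["m00"]
p=plane(D,u,v,.016)-np.array([.4527,-.2957,0]);a=np.radians(159.4);ty=np.array([np.cos(a),np.sin(a),0]);tx=np.array([-np.sin(a),np.cos(a),0])
print("heads mean in tray tool axes",p@tx,p@ty, "tx",tx)
go(.4527,-.2957,.2,159.4)
```

```text
stack base [ 0.65992361 -0.41765027  0.        ] [ 0.42529331 -0.43030033  0.        ] [ 0.45195549 -0.40280778  0.        ]
tray ((245.924560546875, 174.1607666015625), (36.37862014770508, 9.704793930053711), 39.17366027832031) 136.0 [ 0.47458193 -0.29926907]
heads mean in tray tool axes -0.030008304208571906 -0.003665397889275699 tx [-0.35184165 -0.93605954  0.        ]
delta [-0.008  0.002  0.309] [19.49  8.59  0.45] turn 17.7 t 36.5 w 0.196 F [-1.  -0.4 -0.5] tcp [ 0.5483 -0.1054  0.2053]
```

The arm hides the tray in this view (area 136). I'll carry the dowel over and recheck. The two heads already in the tray lie against the near end, leaving free floor at the far end for the third foot.

Emit:
arm_command([
  [0, 0, 0.05, 3, 1.3, 0.4, 1],
  [0, 0, 0.1, 6, 2.6, 0.4, 1],
  [0, 0, 0.16, 9, 3.9, 0.4, 1],
  [0, 0, 0.22, 12, 5.2, 0.4, 1],
  [0, 0, 0.28, 15, 6.5, 0.4, 1],
  [0, 0, 0.31, 18, 7.9, 0.4, 1],
  [0, 0, 0.31, 20.5, 9, 0.4, 1],
  [0, 0, 0.31, 20.5, 9, 0.4, 1],
])

```text
time_s: 37.17
tcp_pos: [0.4436, -0.3084, 0.1968]
ee_rot: [[-0.358, -0.934, -0.002], [-0.934, 0.358, 0.0], [0.0, 0.002, -1.0]]
wrist_force: [1.0, 0.8, -0.8]
gripper_width: 0.192
gripper_force: 29.9
```

Run:
```python
from h import *
go(.4508,-.3093,.12,159.4,20);tray("s10")
```

```text
delta [ 0.003  0.349 -0.006] [-0.17 -0.72  7.68] turn 20.0 t 37.17 w 0.192 F [ 1.   0.8 -0.8] tcp [ 0.4436 -0.3084  0.1968]
tray ((253.37872314453125, 167.962890625), (37.14994430541992, 24.696273803710938), 50.710594177246094) 769.0 [ 0.4481219  -0.29755139]
```

Tray unmoved.

Emit:
arm_command([
  [0, 0.06, 0, -0.2, -0.3, 1, 1],
  [0, 0.12, 0, -0.2, -0.7, 2, 1],
  [0, 0.18, 0, -0.2, -0.7, 3.5, 1],
  [0, 0.24, 0, -0.2, -0.7, 5, 1],
  [0, 0.3, 0, -0.2, -0.7, 6.5, 1],
  [0, 0.35, 0, -0.2, -0.7, 7.5, 1],
  [0, 0.35, 0, -0.2, -0.7, 7.5, 1],
  [0, 0.35, 0, -0.2, -0.7, 7.5, 1],
])

```text
time_s: 37.88
tcp_pos: [0.4533, -0.3051, 0.1216]
ee_rot: [[-0.33, -0.936, -0.122], [-0.88, 0.352, -0.32], [0.342, 0.002, -0.94]]
wrist_force: [0.4, -0.3, -0.6]
gripper_width: 0.191
gripper_force: 29.9
```

Run:
```python
from h import *
go(.4508,-.3093,.061,159.4,20);tray("s11")
```

```text
delta [ 0.002 -0.     0.001] [-1.63  0.07  5.86] turn 0.1 t 37.88 w 0.191 F [ 0.4 -0.3 -0.6] tcp [ 0.4533 -0.3051  0.1216]
tray ((253.62693786621094, 168.23463439941406), (37.450374603271484, 25.259267807006836), 52.12501525878906) 782.5 [ 0.44850943 -0.29645856]
```

Emit:
arm_command([
  [0, 0, 0, -0.4, 0, 1.5, 1],
  [0, 0, 0, -0.8, 0, 3, 1],
  [0, 0, 0, -1.2, 0, 4.3, 1],
  [0, 0, 0, -1.5, 0, 5.2, 1],
  [0, 0, 0, -1.6, 0, 5.7, 1],
  [0, 0, 0, -1.6, 0, 5.8, 1],
  [0, 0, 0, -1.6, 0, 5.8, 1],
  [0, 0, 0, -1.6, 0, 5.8, 1],
])

```text
time_s: 38.6
tcp_pos: [0.4524, -0.3109, 0.0631]
ee_rot: [[-0.332, -0.936, -0.12], [-0.879, 0.353, -0.321], [0.343, -0.002, -0.939]]
wrist_force: [-0.3, 0.0, -1.3]
gripper_width: 0.194
gripper_force: 30.0
```

Run:
```python
from h import *
go(.4508,-.3093,.0605,159.4,20)
```

```text
delta [-0.001 -0.001 -0.002] [-0.17  0.21  0.22] turn 0.1 t 38.6 w 0.194 F [-0.3  0.  -1.3] tcp [ 0.4524 -0.3109  0.0631]
```

Emit:
arm_command([
  [0, 0, 0, -0.15, 0.1, 0.15, 1],
  [0, 0, 0, -0.15, 0.1, 0.2, 1],
  [0, 0, 0, -0.15, 0.1, 0.2, 1],
  [0, 0, 0, -0.15, 0.1, 0.2, 0.3],
  [0, 0, 0, -0.15, 0.1, 0.2, 0.25],
  [0, 0, 0, -0.15, 0.1, 0.2, 0.25],
  [0, 0, 0, -0.15, 0.1, 0.2, 0.25],
  [0, 0, 0, -0.15, 0.1, 0.2, 0.25],
])

```text
time_s: 39.27
tcp_pos: [0.4512, -0.3097, 0.06]
ee_rot: [[-0.332, -0.936, -0.121], [-0.879, 0.353, -0.321], [0.343, -0.0, -0.939]]
wrist_force: [0.0, -0.2, 0.3]
gripper_width: 0.367
gripper_force: 0.0
```

Emit:
arm_command([
  [0, 0, 0, 0.2, 0, -0.5, 0.25],
  [0, 0, 0, 0.7, 0, -2, 0.25],
  [0, 0, 0, 1.8, 0, -5, 0.25],
  [0, 0, 0, 2.9, 0, -8, 0.25],
  [0, -0.05, 0, 4, 0, -11, 0.25],
  [0, -0.17, 0, 4.7, 0, -13, 0],
  [0, -0.29, 0, 4.7, 0, -13, 0],
  [0, -0.35, 0, 4.7, 0, -13, 0],
])

```text
time_s: 39.93
tcp_pos: [0.4534, -0.3096, 0.202]
ee_rot: [[-0.353, -0.936, 0.011], [-0.936, 0.353, 0.003], [-0.007, -0.009, -1.0]]
wrist_force: [-1.0, 0.5, -0.1]
gripper_width: 0.477
gripper_force: 0.0
```

Emit:
arm_command([
  [0, 0, 0, -3, 0, -1, 0],
  [0, 0, 0, -6, 0, -2, 0],
  [0, 0, 0, -9, 0, -3, 0],
  [0, 0, 0, -11, 0, -4, 0],
  [0, 0, 0, -11, 0, -4, 0],
  [0, 0, 0, -11, 0, -4, 0],
  [0, 0, 0, -11, 0, -4, 0],
  [0, 0, 0, -11, 0, -4, 0],
])

```text
time_s: 40.6
tcp_pos: [0.4894, -0.2068, 0.2376]
ee_rot: [[-0.354, -0.935, -0.001], [-0.935, 0.354, 0.0], [0.0, 0.001, -1.0]]
wrist_force: [-0.1, 0.5, 0.2]
gripper_width: 0.5
gripper_force: 0.0
```

```bash
python3 - <<'E'
from h import *
tray("s12"); d=shot("side","d12");w=shot("wrist","w12")
cv2.imwrite("pics/t12.png",np.hstack([cv2.resize(d["pixels"][320:420,345:470],(400,320)),cv2.resize(w["pixels"][20:220,195:445],(400,320))]))
h=cv2.cvtColor(w["pixels"],cv2.COLOR_BGR2HSV);m=cv2.inRange(h,(45,80,20),(85,255,255));m[260:]=0;m[:,:220]=0;m[:40]=0
q=max(cv2.findContours(m,0,1)[0],key=cv2.contourArea)
print(cv2.minAreaRect(np.array([plane(w,*p,.036)[:2] for p in q[:,0]],np.float32)*1000))
E
python3 pk.py d13
```

```text
tray ((253.56556701660156, 168.2786865234375), (37.77088165283203, 24.583084106445312), 50.19443130493164) 769.5 [ 0.44871057 -0.296488  ]
((452.68212890625, -295.963623046875), (88.67078399658203, 59.3668327331543), 69.20842742919922)
[ 0.20884819 -0.42392263  0.1404419 ] 0.4974730513397787 [ 0.48965963 -0.20689287  0.23775916]
d2 [(222.2, 75), (230.8, 80), (240.9, 84), (251.2, 95)]
d13 [(240.4, 85)]
```

View pics/t12.png

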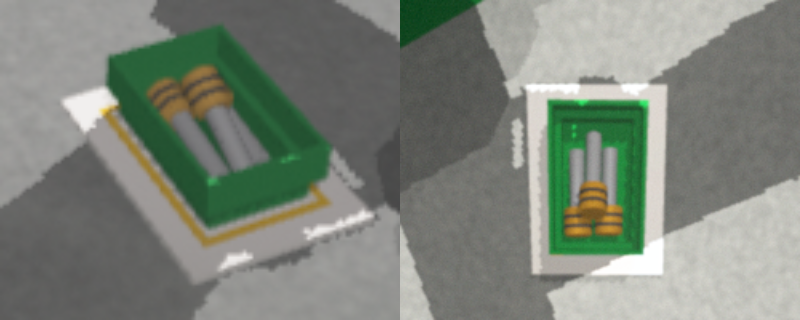

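All three faulty dowels lie in the tray, heads at the near end (593,210). The tray measures (0.4527, -0.2960) at 69.2°, squarely in its outline, and dowel 3 is home. Handing in.

```bash
python3 -c "
from h import *
print(finish_job())"
```

```text
the job is handed in; nothing more can be done
None
```

I handed the job in at about 41 s: dowels 1, 2 and 4 came out and are in the top green tray, which is square in its outline, while dowel 3 held for about 2 s at 10–12 N and is back home.

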